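# Hang the coffee pot on the free hook of the wall rail

## Task

Hang the little copper coffee pot on the free hook of the wall rail by the wire loop on its handle. The handle is boxed in by the glass jar and the pink tin, so lift the pot out by its body, stand it on the worktop with its handle in the clear, and take it again by the handle; slip the loop over the hook while you hold it, and let go so gently that it does not swing. Do not knock the hanging utensils about, and leave everything else where it stands.

Things in the scene. Friction and masses are not known exactly. Their poses are not given: they have to be found in the camera images.
- pot: Small copper coffee pot (loose, 0.21 to 0.34 kg). Origin: centre of its underside; z up out of the mouth; x towards the handle. Upright drum 60 mm across up to z = 38 mm, waist 54 at z = 50, flared rim 63 across at z = 64. Centre of mass near (12, 0, 30) mm: hung by its loop it rests with x turned up about 56 degrees from level, loop on top, mouth to the side.
- pot_loop (a point): Centre of the steel wire loop at the end of the pot's handle, at (126, 0, 106) mm in the pot's frame. Round, 18 mm inside, wire 4.4 mm; it lies in the plane of the pot's y and the rising line of the handle, so its hole faces mostly up when the pot stands.
- pot_grip (a point): Point in the pot's handle, at (82, 0, 81) mm in the pot's frame, where it can be taken. The wooden handle is 14 mm wide (y) and 11 mm thick, runs from x = 54 to 118 mm in the pot's x-z plane and rises 30 degrees away from the body; between it and the body are a brass ferrule 16 mm wide and a steel tang.
- hook_free: The one hook of the wall rail with nothing on it (fixed; which of the three places it has varies). Origin: on the axis of the rail bar; axes as the world. A short shank hangs 26 mm below the bar; from there a straight steel prong, 6 mm thick, runs out towards the robot (-x), rising 30 degrees, to a ball tip 9 mm thick.
- hook_root (a point): Root of the free hook's prong, on its axis, where it joins the shank.
- hook_seat (a point): Point on the free hook's prong axis, 16 mm out from the root: about where the loop should end.
- hook_tip (a point): Centre of the ball at the free end of the free hook's prong, 46 mm out from the root.
- rail: The steel rail on the back wall, a bar 12 mm thick and 420 mm long, along y, about 48 mm in front of the wall. Origin: middle of the bar. It carries three hooks about 120 mm apart.
- hook_turner: Hook like the free one, on which the slotted turner hangs. Origin on the axis of the rail bar.
- hook_skimmer: Hook like the free one, on which the round wire skimmer hangs. Origin on the axis of the rail bar.
- turner (a joint): Swing of the hanging turner about its hook, rad: 0 hanging still, positive with the blade towards the robot. The turner is 60 mm wide and reaches 230 mm below the rail bar.
- skimmer (a joint): Swing of the hanging skimmer about its hook, rad: 0 hanging still, positive with the disc towards the robot. The skimmer is 70 mm wide and reaches 230 mm below the rail bar.
- glass_jar: Empty clear glass jar, 84 mm across, 118 mm tall, on one side of the pot's handle at the start. Origin: centre of its underside.
- tin: Salmon-pink square canister with a knobbed lid, 87 mm square, 120 mm tall, on the other side of the pot's handle at the start. Origin: centre of its underside.
- tea_box: Dark tea box, 68 x 136 x 69 mm (x, y, z), at the back left. Origin: centre of its underside.
- mug: White mug with dots, 82 mm across, 91 mm tall, at the left. Origin: centre of its footprint.
- milk_jug: Small orange milk jug, 67 x 103 x 85 mm, at the left, behind a large steel kettle (fixed, 240 mm across, 235 mm tall) that stands at the near left of the robot. Origin: centre of its footprint.
- spice_a: Spice jar with a green label, 45 mm across, 105 mm tall, at the back right. Origin: centre of its underside.
- spice_b: Spice jar with a green and red label, 44 mm across, 105 mm tall, at the back right. Origin: centre of its underside.
- lemon: Lemon, 78 x 55 x 56 mm, at the left. Origin: centre of its underside.
- sugar: Dark blue canister with a wooden lid (fixed), 122 mm across, 130 mm tall, in the far left corner. Origin: centre of its underside.

How it is judged:
By the outcome, as a careful person would: the job done as asked, in the order asked, and still so for the second after the job is handed in, with the robot touching nothing.
It also fails if it takes over 72 s, if anything falls off the work surface, if the arm or the gripper's body presses on something with over 40 N, if the wrist force passes 120 N, or if a joint passes its speed limit or range.

## Robot

A 6-joint arm with a two-finger parallel gripper is mounted at the origin on the work surface; the furniture and walls round the work are solid. World frame = base frame: x ahead of the robot, y to its left, z up, the work surface at z = 0. Lengths are in m, angles in rad, forces in N, time in s.
With the tool pointing down it reaches from about 0.375 to 0.975 m from the base axis. Payload 3.8 kg.
Tool frame: the origin (TCP) lies midway between the tips of the shut fingers; the grasp point (between the pads) lies 19 mm behind it; z points along the fingers, y is the line along which they close (so a half turn about z gives the same grasp; the last joint's range is limited). The gripper opens to 88 mm and grips with 3 to 60 N. Pads are 18 mm wide; open, the fingers measure 123 mm over their backs; the gripper's body (75 mm by 187 mm) begins 45 mm behind the grasp point.
Start: joints at [-1.349, 0.264, 1.604, -0, 1.274, -0.037], TCP at [0.173, -0.653, 0.239] pointing down, gripper open.
Joint ranges: [-2.63, 2.63], [-0.94, 2.18], [0.31, 2.57], [-1.31, 4.45], [0, 2.66], [-2.55, 2.55]. Speed limits (rad/s): [2.57, 2.57, 3.14, 3.14, 3.14, 3.14].

## Interface

Orientations are given as a unit quaternion [w, x, y, z].
In Python, from bench import get_obs, snapshot, get_calibration, sign_off gives the robot as it stands.
- The arm moves only by the tool send_rows, never from a script. Its argument "deltas" is one flat list of numbers, 5 for each row, row after row: the opening in per cent of the stroke, from 0 (shut) to 100 (fully open), then the shift along the tool's x, y, z in mm, then the turn about the tool's z in rad. A call has 1 to 5 rows; each row shifts and turns the commanded pose from where the row before left it, along the tool's axes as they then stand; what a row does not reach is not made up. A row lasts 1/10 s, in which the tool goes at most 50 mm and 8.59 degrees, less where a joint would pass 70% of its speed; a pose out of reach is approached as far as the arm can. A call is refused whole if a number of a shift passes 50 or a number of a turn 0.15, either way. A call with a gripper value outside its range is refused whole. The fingers move at their own pace and stop on an object; the grip force is fixed at half the most. Time passes only in rows, so rows that do not move let the fingers close. It gives the time, the measured TCP pose, the force, the opening and the grip force at its end, in the units of the state.
- get_obs(): the state, without advancing time (a new reading comes with each control period).
- snapshot(name): name is "scene" or "side" or "wrist"; returns (picture, depth): 400x640x3 uint8, red, green, blue; 400x640 float32, m along the optical axis (not along the pixel's ray), 0 where there is no reading.
- get_calibration(name): a dict with "fx", "fy", "cx", "cy" (pixels), "dist_coeffs" ([k1, k2, p1, p2, k3] as OpenCV has them; the pictures are not rectified), "origin" and "rotation" of the camera in the world. Camera axes: x right, y down, z forward; pixel columns grow to the right and rows downward; lengths in m; the calibration is good to about 2 mm. A picture is of the moment at which its call begins: read the wrist's pose just before it. get_calibration takes no time and is no camera call; for the wrist camera it gives the pose at the moment of the call.
- sign_off(): hands the job in; it is judged then, once.
The state is a dict: "t": time; "joints": joint angles; "qd": joint speeds; "joint_torque": joint torques, N m; "position": TCP position; "orientation": TCP orientation; "ft_force": force on the tool from outside, world axes, zero at the start; "wrist_torque": the same for the moment, N m; "grip_width": finger opening in m; "finger_force": force on a finger pad.
Only numpy, scipy, OpenCV 4.12 (cv2) and the standard library are available. Lean on these libraries where they do the work, as an engineer would, in place of code of your own. Each camera call takes 0.05 s, during which the arm holds its last target. There are 200 camera calls.

## Working session

There is one attempt and no reset: what is moved stays moved. The work goes in short steps, Python scripts to look and compute and a tool call to move; the robot and the scene stay as the last step left them, time stands still between calls to the robot, and variables do not carry over. Pictures are saved under pics/ and viewed, at most 10 in all, crops included, and the job is handed in when it is done.

Besides the shell and the picture viewer there is one more tool, called after "Request:" by a JSON object that holds its "api" and its "payload", one argument or row to a line. send_rows: Moves the arm, as the interface text tells. Its arguments: {"type":"object","properties":{"deltas":{"type":"array"}},"required":["deltas"]}

```bash
ls; mkdir -p pics
cat > h.py <<'E'
import numpy as np, cv2
from bench import get_obs, snapshot, get_calibration, sign_off
from scipy.spatial.transform import Rotation as R
def rot(q): return R.from_quat([q[1],q[2],q[3],q[0]])
def cloud(name):
    c=get_calibration(name); im,d=snapshot(name)
    K=np.array([[c['fx'],0,c['cx']],[0,c['fy'],c['cy']],[0,0,1.]])
    u,v=np.meshgrid(np.arange(640.),np.arange(400.))
    p=cv2.undistortPoints(np.stack([u,v],-1).reshape(-1,1,2),K,np.array(c['dist_coeffs'],float)).reshape(400,640,2)
    P=np.dstack([p[...,0]*d,p[...,1]*d,d])
    W=P@np.array(c['rotation']).T+np.array(c['origin']); W[d<=0]=np.nan
    return im,d,W
def save(n,im): cv2.imwrite('pics/'+n+'.png',im[...,::-1])
E
python3 - <<'E'
from h import *
o=get_obs(); print(o)
for n in ['scene','side']:
    im,d,W=cloud(n); save(n+'0',im); np.savez(n+'0.npz',im=im,d=d,W=W)
    c=get_calibration(n);print(n,c['origin'],np.round(c['rotation'],3).tolist(),c['fx'])
E
```

```text
pics
{'t': 0.0, 'joints': array([-1.34890160e+00,  2.64755800e-01,  1.60534808e+00,  1.46421031e-05,
        1.27365967e+00, -3.69367515e-02]), 'qd': array([ 0.00113979,  0.00055193, -0.00088995, -0.00107465,  0.00081347,
        0.00092825]), 'joint_torque': array([-1.36734739e-03, -5.02119577e+01, -3.56877780e+01,  7.27443025e-02,
        2.97015009e-02, -1.75712562e-04]), 'position': array([ 0.17259449, -0.65185025,  0.23740019]), 'orientation': array([-1.08145832e-03,  9.91637158e-01,  1.29052581e-01, -9.32703290e-05]), 'ft_force': array([0.97168017, 0.18485533, 0.00373956]), 'wrist_torque': array([0.00365997, 0.01857038, 0.00631518]), 'finger_force': 0.0, 'grip_width': 0.08818216988609734}Traceback (most recent call last):
  File "<stdin>", line 4, in <module>
  File "h.py", line 11, in cloud
    W=P@np.array(c['rotation']).T+np.array(c['origin']); W[d<=0]=np.nan
      ~^~~~~~~~~~~~~~~~~~~~~~~~~~
ValueError: matmul: Input operand 1 has a mismatch in its core dimension 0, with gufunc signature (n?,k),(k,m?)->(n?,m?) (size 4 is different from 3)
```

Rotation is a quaternion.

```bash
sed -i "s/np.array(c\['rotation'\]).T/rot(c['rotation']).as_matrix().T/" h.py
python3 - <<'E'
from h import *
for n in ['scene','side']:
    im,d,W=cloud(n); save(n+'0',im); np.savez(n+'0.npz',im=im,d=d,W=W)
    c=get_calibration(n);print(n,c['origin'],np.round(rot(c['rotation']).as_matrix(),3).tolist(),c['fx'])
E
```

```text
scene [-0.9364066   0.11124348  1.2089814 ] [[-0.019, -0.573, 0.819], [-1.0, 0.001, -0.023], [0.013, -0.819, -0.573]] 504.51316310825536
side [-0.29060529  0.27835373  1.28077315] [[-0.267, -0.772, 0.576], [-0.964, 0.213, -0.161], [0.002, -0.598, -0.801]] 441.05173278928754
```

View pics/scene0.png

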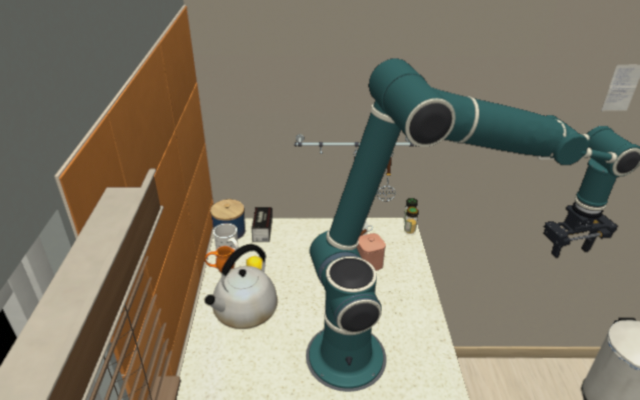

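View pics/side0.png

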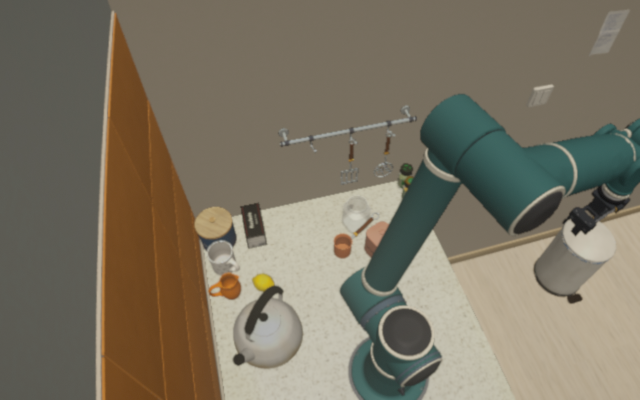

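The free hook is the left one, at side (313,143). The pot is at side (342,245) with its handle running to (371,220), between the glass jar (355,212) and the tin (379,238).

Run:
```python
from h import *
z=np.load('side0.npz'); im,W=z['im'],z['W']
np.set_printoptions(precision=3,suppress=True,linewidth=150)
# object points on the table region
def crop(n,u0,u1,v0,v1,s):
    save(n,cv2.resize(im[v0:v1,u0:u1],None,fx=s,fy=s,interpolation=cv2.INTER_CUBIC))
crop('side0c',270,430,95,270,3.4)
for (u,v) in [(342,245),(342,236),(342,255),(355,230),(362,228),(371,220),(355,205),(379,238),(300,200),(300,300),(285,140),(300,137),(350,131),(400,121),(313,149),(316,148),(350,100),(212,220),(255,225)]: print(u,v,W[v,u],im[v,u])
# rail points: search near line
X=W.reshape(-1,3); c=im.reshape(-1,3).astype(int)
z2=X[:,2]; m=(z2>0.25)&(X[:,0]>0.6)&(X[:,0]<1.2)&(abs(X[:,1])<.5)
print('wall x pct',np.nanpercentile(X[(z2>.3)&(X[:,0]>.7)&(abs(X[:,1])<.3)][:,0],[5,50,95]))
for lo,hi in [(95,160)]:
  for u in range(284,418,6):
    col=W[lo:hi,u]; k=np.nanargmin(np.where(col[:,2]>.3,col[:,0],9)); print(u,k+lo,col[k],end=' | ')
```

```text
342 245 [0.44  0.007 0.   ] [187 128  83]
342 236 [0.443 0.008 0.054] [145  94  64]
342 255 [0.391 0.023 0.023] [132  87  60]
355 230 [ 0.468 -0.046  0.031] [179 175 160]
362 228 [ 0.437 -0.057  0.083] [109  77  54]
371 220 [ 0.45  -0.091  0.097] [112  84  61]
355 205 [ 0.557 -0.074  0.047] [177 173 157]
379 238 [ 0.375 -0.091  0.103] [183 144 120]
300 200 [ 0.665  0.099 -0.002] [125 116 100]
300 300 [0.283 0.192 0.001] [195 191 174]
285 140 [0.617 0.14  0.363] [129 129 121]
300 137 [0.663 0.086 0.318] [120 113  99]
350 131 [ 0.604 -0.054  0.362] [89 86 84]
400 121 [ 0.609 -0.216  0.358] [153 156 149]
313 149 [0.576 0.067 0.346] [126 123 114]
316 148 [0.659 0.037 0.259] [121 112  97]
350 100 [ 0.662 -0.069  0.43 ] [120 111  95]
212 220 [0.564 0.406 0.13 ] [174 146  97]
255 225 [0.552 0.277 0.068] [59 55 47]
wall x pct nan
  return np.nanmean(a, axis, out=out, keepdims=keepdims)
```

View pics/side0c.png

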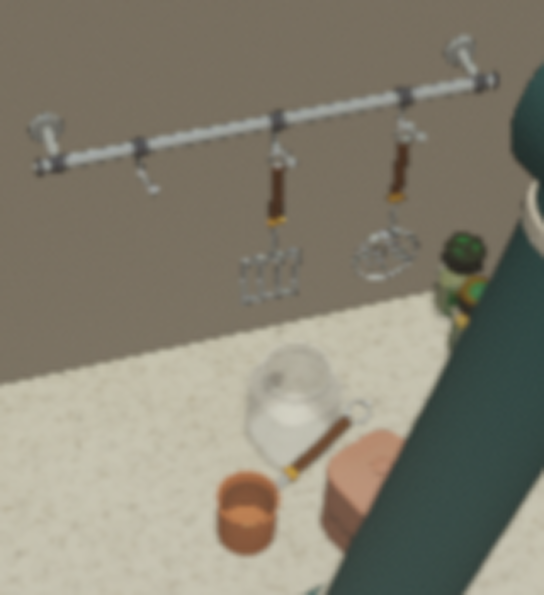

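```bash
python3 - <<'E' 2>/dev/null
from h import *
from scipy.optimize import least_squares
np.set_printoptions(precision=4,suppress=True,linewidth=150)
z=np.load('side0.npz'); im,W=z['im'].astype(int),z['W']
def reg(u0,u1,v0,v1,f):
    w=W[v0:v1,u0:u1].reshape(-1,3); c=im[v0:v1,u0:u1].reshape(-1,3); return w[f(w,c)],c[f(w,c)]
cop=lambda w,c:(c[:,0]>c[:,1]*1.3)&(c[:,0]>c[:,2]*1.5)
P,_=reg(330,353,230,262,lambda w,c:cop(w,c)&(w[:,2]>.002)&(w[:,2]<.075)); print(len(P),P.min(0),P.max(0))
T=P[P[:,2]>.057]; print('rim',len(T))
f=least_squares(lambda q:np.hypot(T[:,0]-q[0],T[:,1]-q[1])-.031,[.42,.01],loss='soft_l1',f_scale=.002); print('rim fit',f.x,np.std(f.fun))
f=least_squares(lambda q:np.hypot(T[:,0]-q[0],T[:,1]-q[1])-q[2],[.42,.01,.03],loss='soft_l1',f_scale=.002); print('rim fit r',f.x)
H,_=reg(345,380,210,238,lambda w,c:(c[:,0]>c[:,2]*1.35)&(w[:,2]>.06)&(w[:,2]<.112)&(c[:,0]<150)); H=H[np.argsort(H[:,2])]; print('handle',len(H));print(H[::4])
m=H.mean(0); d=np.linalg.svd(H-m)[2][0]; d*=np.sign(d[2]); print(m,d,np.degrees(np.arctan2(d[1],d[0])),np.degrees(np.arcsin(d[2])))
t,_=reg(355,400,218,262,lambda w,c:(w[:,2]>.08)&(c[:,0]>c[:,1]*1.12)&(c[:,0]>140)); print('tin',len(t),np.percentile(t,[2,50,98],axis=0))
tt=t[(t[:,2]>.095)&(t[:,2]<.106)]
print(cv2.minAreaRect(tt[:,:2].astype(np.float32)*1000))
z=np.load('scene0.npz'); im,W=z['im'].astype(int),z['W']
t,_=reg(340,390,225,275,lambda w,c:(w[:,2]>.02)&(c[:,0]>c[:,1]*1.12)&(c[:,0]>140)); print('tin scene',len(t),np.percentile(t,[1,50,99],axis=0))
E
```

```text
330 [ 0.386  -0.0147  0.0022] [0.4486 0.0426 0.07  ]
rim 61
rim fit [0.4145 0.0128] 0.0027575919150561604
rim fit r [0.4157 0.0146 0.0278]
handle 76
[[ 0.4298 -0.0044  0.0618]
 [ 0.4343 -0.0397  0.0705]
 [ 0.4365 -0.0504  0.0749]
 [ 0.4325 -0.0455  0.0767]
 [ 0.4367 -0.0434  0.0773]
 [ 0.4385 -0.0473  0.079 ]
 [ 0.4391 -0.0542  0.0813]
 [ 0.4001 -0.0579  0.0845]
 [ 0.445  -0.0662  0.0856]
 [ 0.4386 -0.0707  0.0872]
 [ 0.3966 -0.0597  0.089 ]
 [ 0.4372 -0.0665  0.0908]
 [ 0.4409 -0.0779  0.0926]
 [ 0.4553 -0.0828  0.0935]
 [ 0.4493 -0.0804  0.0971]
 [ 0.446  -0.0758  0.0978]
 [ 0.444  -0.0783  0.0996]
 [ 0.4502 -0.094   0.102 ]
 [ 0.4389 -0.083   0.105 ]]
[ 0.44   -0.0648  0.0877] [ 0.3154 -0.8239  0.4709] -69.05572792853258 28.08950694108306
tin 318 [[ 0.3582 -0.1305  0.0959]
 [ 0.3987 -0.088   0.1041]
 [ 0.431  -0.0592  0.1197]]
((404.5234069824219, -90.35104370117188), (51.4884147644043, 96.67362976074219), 46.37431716918945)
tin scene 427 [[ 0.1893 -0.1521  0.0399]
 [ 0.3739 -0.1069  0.1015]
 [ 0.4341 -0.0399  0.2613]]
```

```bash
cat >> h.py <<'E'
def yawy(o): # world yaw (deg) of tool y
    y=rot(o['orientation']).as_matrix()[:,1]; return np.degrees(np.arctan2(y[1],y[0]))
def plan(target,yaw,n,grip,start=None):
    """rows to reach TCP target with tool y at world yaw (deg, unwrapped), n rows"""
    o=get_obs(); p=np.array(o['position'] if start is None else start[:3]); y=yawy(o) if start is None else start[3]
    rows=[]
    for i in range(n):
        k=n-i; dy=np.radians(yaw-y)/k; t=round(-dy,2)
        d=(np.array(target)-p)/k*1000; a=np.radians(y)
        Y=np.array([np.cos(a),np.sin(a),0]); X=np.array([-np.sin(a),np.cos(a),0]); Z=np.array([0,0,-1.])
        s=[int(round(d@X)),int(round(d@Y)),int(round(d@Z))]
        p=p+(s[0]*X+s[1]*Y+s[2]*Z)/1000; y-=np.degrees(t); rows.append([grip]+s+[t])
    print(rows,'end',np.round(p,4),round(y,1)); return [*p,y]
E
python3 - <<'E'
from h import *
o=get_obs(); M=rot(o['orientation']).as_matrix(); print(np.round(M,3),yawy(o))
s=plan([.40,.03,.33],21,16,100)
E
```

```text
[[ 0.967  0.256 -0.   ]
 [ 0.256 -0.967  0.002]
 [ 0.    -0.002 -1.   ]] -75.17032351678162
[[100, 25, -38, -6, np.float64(-0.1)], [100, 28, -35, -6, np.float64(-0.11)], [100, 32, -32, -6, np.float64(-0.1)], [100, 35, -28, -6, np.float64(-0.11)], [100, 38, -24, -6, np.float64(-0.1)], [100, 40, -20, -6, np.float64(-0.11)], [100, 42, -16, -6, np.float64(-0.1)], [100, 43, -12, -6, np.float64(-0.11)], [100, 44, -7, -6, np.float64(-0.1)], [100, 45, -2, -5, np.float64(-0.11)], [100, 45, 3, -6, np.float64(-0.1)], [100, 44, 7, -5, np.float64(-0.11)], [100, 43, 12, -6, np.float64(-0.1)], [100, 42, 16, -5, np.float64(-0.11)], [100, 40, 21, -6, np.float64(-0.1)], [100, 38, 25, -5, np.float64(-0.11)]] end [0.4    0.0303 0.3297] 21.1
```

Request:
{"api": "send_rows", "payload": {
  "deltas": [100,25,-38,-6,-0.1,100,28,-35,-6,-0.11,100,32,-32,-6,-0.1,100,35,-28,-6,-0.11,100,38,-24,-6,-0.1]
}}

```text
t: 0.65
position: [0.2443, -0.4369, 0.2685]
orientation: [-0.0, 0.924, 0.381, 0.0]
ft_force: [1.1, 0.3, 0.1]
grip_width: 0.0884
finger_force: 0.0
```

Request:
{"api": "send_rows", "payload": {
  "deltas": [100,40,-20,-6,-0.11,100,42,-16,-6,-0.1,100,43,-12,-6,-0.11,100,44,-7,-6,-0.1,100,45,-2,-5,-0.11]
}}

```text
t: 1.15
position: [0.3144, -0.2245, 0.2979]
orientation: [0.0, 0.792, 0.61, 0.0]
ft_force: [0.6, -0.2, 0.6]
grip_width: 0.0879
finger_force: 0.0
```

Request:
{"api": "send_rows", "payload": {
  "deltas": [100,45,3,-6,-0.1,100,44,7,-5,-0.11,100,43,12,-6,-0.1,100,42,16,-5,-0.11,100,40,21,-6,-0.1]
}}

```text
t: 1.65
position: [0.3855, -0.0116, 0.3259]
orientation: [0.0, 0.609, 0.794, 0.0]
ft_force: [2.1, -0.5, 0.9]
grip_width: 0.0882
finger_force: 0.0
```

Request:
{"api": "send_rows", "payload": {
  "deltas": [100,38,25,-5,-0.11,100,0,0,0,0,100,0,0,0,0]
}}

```text
t: 1.95
position: [0.3999, 0.0305, 0.3304]
orientation: [-0.0, 0.565, 0.825, -0.001]
ft_force: [0.0, -0.5, -0.5]
grip_width: 0.0881
finger_force: 0.0
```

```bash
python3 - <<'E' 2>/dev/null
from h import *
o=get_obs(); print(o['t'],o['position'],yawy(o),o['joints'])
im,d,W=cloud('wrist'); np.savez('w1.npz',im=im,W=W)
c=get_calibration('wrist'); print(c['origin'],np.round(rot(c['rotation']).as_matrix(),2).tolist())
im2,d,W2=cloud('side'); np.savez('s1.npz',im=im2,W=W2)
save('w1',np.hstack([im,im2])[:, :] if 0 else np.hstack([cv2.resize(im,(480,300)),cv2.resize(im2[100:300,200:413],(320,300))]))
E
```

```text
1.95 [0.39990525 0.03052355 0.33040055] 21.23964825649887 [ 1.45928260e-02 -3.21160072e-01  2.00799983e+00 -6.36764551e-04
  1.45563478e+00 -3.56035670e-01]
[0.37257974 0.09989997 0.47621601] [[0.93, 0.35, 0.1], [0.36, -0.89, -0.27], [-0.0, 0.29, -0.96]]
```

View pics/w1.png

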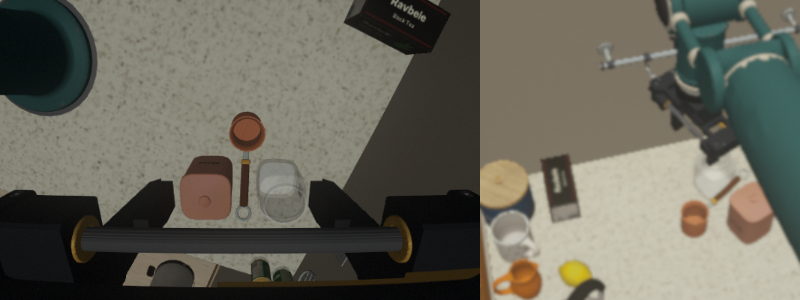

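Wrist view: the pot mouth is at about (247,131), the handle runs down to the loop at (243,212), the tin top is at (207,193) and the jar top at (283,205). All are ×4/3 in the full picture.

```bash
cat >> h.py <<'E'
def atz(name,uv,z,c=None):
    c=c or get_calibration(name)
    K=np.array([[c['fx'],0,c['cx']],[0,c['fy'],c['cy']],[0,0,1.]])
    p=cv2.undistortPoints(np.array(uv,float).reshape(-1,1,2),K,np.array(c['dist_coeffs'],float)).reshape(-1,2)
    r=np.c_[p,np.ones(len(p))]@rot(c['rotation']).as_matrix().T; o=np.array(c['origin'])
    return o+r*((z-o[2])/r[:,2])[:,None]
E
python3 - <<'E' 2>/dev/null
from h import *
from scipy.optimize import least_squares
np.set_printoptions(precision=4,suppress=True,linewidth=150)
z=np.load('w1.npz'); im,W=z['im'].astype(int),z['W']
def reg(u0,u1,v0,v1,f):
    w=W[v0:v1,u0:u1].reshape(-1,3); c=im[v0:v1,u0:u1].reshape(-1,3); k=f(w,c); return w[k]
P=reg(300,360,140,212,lambda w,c:(w[:,2]>.055)&(w[:,2]<.075)); print(len(P))
f=least_squares(lambda q:np.hypot(P[:,0]-q[0],P[:,1]-q[1])-.0308,[.415,.013],loss='soft_l1',f_scale=.001); print('rim',f.x,np.std(f.fun),P[:,2].mean())
H=reg(305,345,212,300,lambda w,c:(w[:,2]>.062)&(w[:,2]<.118)&(c[:,0]>c[:,2]*1.25)); m=H.mean(0); d=np.linalg.svd(H-m)[2][0]; d*=np.sign(d[2])
print('handle',len(H),m,H[:,2].min(),H[:,2].max(),np.degrees(np.arctan2(d[1],d[0])),np.degrees(np.arcsin(d[2])))
print('yaw from rim ctr',np.degrees(np.arctan2(m[1]-f.x[1],m[0]-f.x[0])))
print('loop',atz('wrist',[[243*4/3,212*4/3]],.106))
t=reg(235,315,200,295,lambda w,c:(w[:,2]>.09)&(w[:,2]<.125)&(c[:,0]>c[:,1]*1.1)&(c[:,0]>90)); print('tin',len(t),np.percentile(t[:,2],[5,50,95]))
r=cv2.minAreaRect(t[:,:2].astype(np.float32)*1000);print(r,cv2.boxPoints(r))
print('jar',atz('wrist',[[283*4/3,203*4/3],[261*4/3,203*4/3],[305*4/3,203*4/3]],.118))
E
```

```text
764
rim [0.4157 0.0139] 0.0038450147240783315 0.06115494736680665
handle 873 [ 0.4373 -0.0671  0.0869] 0.06202316589140272 0.10546354722577844 -81.4052183483586 28.290963711604373
yaw from rim ctr -75.07621990797757
loop [[ 0.4545 -0.1067  0.106 ]]
tin 3772 [0.1002 0.1036 0.1078]
((387.3056640625, -105.68094635009766), (84.65856170654297, 85.6109848022461), 20.53878402709961) [[ 332.6491  -80.4473]
 [ 362.685  -160.6164]
 [ 441.9622 -130.9146]
 [ 411.9263  -50.7455]]
jar [[ 0.5062 -0.0616  0.118 ]
 [ 0.473  -0.0743  0.118 ]
 [ 0.5396 -0.049   0.118 ]]
```

```bash
python3 - <<'E' 2>/dev/null
from h import *
np.set_printoptions(precision=3,suppress=True)
z=np.load('side0.npz');W=z['W']; K=W[290:370,232:302].reshape(-1,3); K=K[K[:,2]>.03]; print('kettle',np.percentile(K,[1,50,99],axis=0))
K=W[270:292,250:276].reshape(-1,3); K=K[(K[:,2]>.015)&(K[:,2]<.06)]; print('lemon',np.percentile(K,[1,50,99],axis=0))
s=plan([.4157,.0139,.14],19.5,5,100)
s=plan([.4157,.0139,.022],19.5,5,100,s)
E
```

```text
kettle [[0.099 0.218 0.035]
 [0.165 0.309 0.106]
 [0.334 0.405 0.235]]
lemon [[0.331 0.26  0.029]
 [0.351 0.294 0.047]
 [0.38  0.323 0.059]]
[[100, -4, 2, 38, np.float64(0.01)], [100, -4, 2, 38, np.float64(0.0)], [100, -4, 2, 38, np.float64(0.01)], [100, -4, 2, 38, np.float64(0.0)], [100, -4, 2, 38, np.float64(0.01)]] end [0.416 0.014 0.14 ] 19.3
[[100, 0, 0, 24, np.float64(-0.0)], [100, 0, 0, 24, np.float64(-0.0)], [100, 0, 0, 23, np.float64(-0.0)], [100, 0, 0, 24, np.float64(-0.0)], [100, 0, 0, 23, np.float64(-0.0)]] end [0.416 0.014 0.022] 19.3
```

Request:
{"api": "send_rows", "payload": {
  "deltas": [100,-4,2,38,0.01,100,-4,2,38,0,100,-4,2,38,0.01,100,-4,2,38,0,100,-4,2,38,0.01]
}}

```text
t: 2.55
position: [0.416, 0.0122, 0.1393]
orientation: [0.0, 0.58, 0.815, 0.0]
ft_force: [-0.3, -0.2, 0.1]
grip_width: 0.0878
finger_force: 0.0
```

Request:
{"api": "send_rows", "payload": {
  "deltas": [100,0,0,24,0,100,0,0,24,0,100,0,0,23,0,100,0,0,24,0,100,0,0,23,0]
}}

```text
t: 3.05
position: [0.4159, 0.0123, 0.0217]
orientation: [-0.0, 0.58, 0.815, -0.0]
ft_force: [-0.8, -0.1, -0.3]
grip_width: 0.088
finger_force: 0.0
```

Request:
{"api": "send_rows", "payload": {
  "deltas": [90,0,0,0,0,80,0,0,0,0,72,0,0,0,0,60,0,0,0,0,50,0,0,0,0]
}}

```text
t: 3.55
position: [0.4173, 0.014, 0.024]
orientation: [0.001, 0.578, 0.816, 0.0]
ft_force: [-2.7, -2.8, 6.0]
grip_width: 0.0581
finger_force: 30.5
```

Request:
{"api": "send_rows", "payload": {
  "deltas": [30,0,0,0,0,10,0,0,0,0,0,0,0,0,0,0,0,0,0,0]
}}

```text
t: 3.95
position: [0.4174, 0.0141, 0.024]
orientation: [0.001, 0.578, 0.816, 0.0]
ft_force: [-2.5, -3.5, 7.5]
grip_width: 0.0586
finger_force: 30.6
```

Request:
{"api": "send_rows", "payload": {
  "deltas": [0,0,0,-6,0,0,0,0,-20,0,0,0,0,-30,0,0,0,0,-40,0,0,0,0,-40,0]
}}

```text
t: 4.45
position: [0.4155, 0.0148, 0.1596]
orientation: [-0.001, 0.578, 0.816, -0.0]
ft_force: [1.1, 0.2, -1.7]
grip_width: 0.0583
finger_force: 29.8
```

```bash
python3 - <<'E' 2>/dev/null
from h import *
o=get_obs(); print(o['position'],yawy(o),o['grip_width'],o['ft_force'])
s=plan([.42,.10,.162],90,10,0)
E
```

```text
[0.41546758 0.01482596 0.15964835] 19.381867242028836 0.058333353543828535 [ 1.0793295   0.16824741 -1.72877271]
[[0, 8, 3, 0, np.float64(-0.12)], [0, 7, 4, 0, np.float64(-0.12)], [0, 7, 5, 0, np.float64(-0.12)], [0, 6, 6, 0, np.float64(-0.12)], [0, 6, 7, 0, np.float64(-0.13)], [0, 5, 7, 0, np.float64(-0.12)], [0, 4, 8, -1, np.float64(-0.13)], [0, 2, 8, 0, np.float64(-0.12)], [0, 2, 8, -1, np.float64(-0.13)], [0, 0, 8, 0, np.float64(-0.12)]] end [0.4201 0.0996 0.1616] 89.9
```

Request:
{"api": "send_rows", "payload": {
  "deltas": [0,8,3,0,-0.12,0,7,4,0,-0.12,0,7,5,0,-0.12,0,6,6,0,-0.12,0,6,7,0,-0.13]
}}

```text
t: 4.95
position: [0.4183, 0.0579, 0.1588]
orientation: [-0.0, 0.304, 0.953, 0.0]
ft_force: [-0.0, 0.1, -2.8]
grip_width: 0.0583
finger_force: 29.8
```

Request:
{"api": "send_rows", "payload": {
  "deltas": [0,5,7,0,-0.12,0,4,8,-1,-0.13,0,2,8,0,-0.12,0,2,8,-1,-0.13,0,0,8,0,-0.12]
}}

```text
t: 5.45
position: [0.4207, 0.0999, 0.1608]
orientation: [-0.0, -0.001, 1.0, 0.0]
ft_force: [0.5, -1.1, -2.9]
grip_width: 0.0585
finger_force: 29.8
```

Request:
{"api": "send_rows", "payload": {
  "deltas": [0,0,0,30,0,0,0,0,35,0,0,0,0,30,0,0,0,0,20,0,0,0,0,10,0]
}}

```text
t: 5.95
position: [0.419, 0.0991, 0.0337]
orientation: [-0.002, 0.001, 1.0, -0.0]
ft_force: [-0.5, -0.1, -2.5]
grip_width: 0.0582
finger_force: 29.8
```

Request:
{"api": "send_rows", "payload": {
  "deltas": [0,0,0,5,0,0,0,0,3,0,0,0,0,0,0]
}}

```text
t: 6.25
position: [0.4218, 0.0994, 0.0284]
orientation: [0.001, 0.001, 1.0, 0.0]
ft_force: [-0.0, 0.1, -1.8]
grip_width: 0.0583
finger_force: 29.8
```

Request:
{"api": "send_rows", "payload": {
  "deltas": [0,0,0,2,0,0,0,0,0,0]
}}

```text
t: 6.45
position: [0.4218, 0.0993, 0.0263]
orientation: [0.001, 0.001, 1.0, 0.0]
ft_force: [-0.3, 0.2, -2.0]
grip_width: 0.0585
finger_force: 29.8
```

Request:
{"api": "send_rows", "payload": {
  "deltas": [0,0,0,2,0,0,0,0,0,0]
}}

```text
t: 6.65
position: [0.4214, 0.0993, 0.0242]
orientation: [0.0, 0.001, 1.0, 0.0]
ft_force: [-1.1, 0.2, 1.8]
grip_width: 0.0581
finger_force: 30.1
```

Contact. I'll release slowly, then raise.

Request:
{"api": "send_rows", "payload": {
  "deltas": [0,0,0,1,0,68,0,0,0,0,72,0,0,0,0,90,0,0,0,0,100,0,0,0,0]
}}

```text
t: 7.15
position: [0.4214, 0.0992, 0.0228]
orientation: [0.0, 0.001, 1.0, 0.0]
ft_force: [0.4, 0.1, -0.1]
grip_width: 0.0774
finger_force: 0.0
```

Request:
{"api": "send_rows", "payload": {
  "deltas": [100,0,0,0,0,100,0,0,-20,0,100,0,0,-40,0,100,0,0,-50,0,100,-30,0,-40,0]
}}

```text
t: 7.65
position: [0.4486, 0.0991, 0.1741]
orientation: [-0.001, 0.001, 1.0, -0.0]
ft_force: [1.0, -0.6, 0.2]
grip_width: 0.0883
finger_force: 0.0
```

Request:
{"api": "send_rows", "payload": {
  "deltas": [100,-40,0,-40,0,100,0,0,-20,0,100,0,0,0,0,100,0,0,0,0]
}}

```text
t: 8.05
position: [0.4859, 0.099, 0.2272]
orientation: [-0.0, 0.001, 1.0, -0.0]
ft_force: [-1.4, -0.2, -0.1]
grip_width: 0.0883
finger_force: 0.0
```

```bash
python3 - <<'E' 2>/dev/null
from h import *
o=get_obs(); print(o['t'],o['position'],yawy(o),o['joints'][5])
im,d,W=cloud('wrist'); np.savez('w2.npz',im=im,W=W)
im2,d,W2=cloud('side'); np.savez('s2.npz',im=im2,W=W2)
save('w2',np.hstack([cv2.resize(im,(480,300)),cv2.resize(im2[100:300,200:413],(320,300))]))
E
```

```text
8.05 [0.48587168 0.09897252 0.22719223] 89.83824467969194 -1.417350613739873
```

View pics/w2.png

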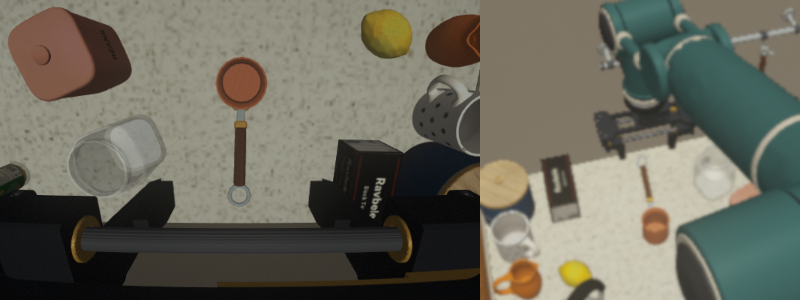

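The pot is standing, with its mouth at view (241,83), and the handle runs clear to the loop at (238,195).

```bash
python3 - <<'E' 2>/dev/null
from h import *
np.set_printoptions(precision=4,suppress=True,linewidth=150)
from scipy.optimize import least_squares
z=np.load('w2.npz'); im,W=z['im'].astype(int),z['W']
print('loop',atz('wrist',[[238.5*4/3,195*4/3]],.106),'mouth',atz('wrist',[[241.5*4/3,83*4/3]],.064))
def reg(u0,u1,v0,v1,f):
    w=W[v0:v1,u0:u1].reshape(-1,3); c=im[v0:v1,u0:u1].reshape(-1,3); k=f(w,c); return w[k]
P=reg(280,365,70,150,lambda w,c:(w[:,2]>.06)&(w[:,2]<.072)&(c[:,0]>c[:,2]*1.3)); print(len(P))
f=least_squares(lambda q:np.hypot(P[:,0]-q[0],P[:,1]-q[1])-.0308,[.42,.1],loss='soft_l1',f_scale=.001); print('rim',f.x,np.std(f.fun))
H=reg(300,340,168,246,lambda w,c:(w[:,2]>.06)&(w[:,2]<.118)&(c[:,0]>c[:,2]*1.25)); 
l=np.polyfit(H[:,0],H[:,1],1); l2=np.polyfit(H[:,0],H[:,2],1); print(len(H),H.min(0),H.max(0),'yaw',np.degrees(np.arctan(l[0])),'y@.515',np.polyval(l,.515),'elev',np.degrees(np.arctan(l2[0])),'z@.515',np.polyval(l2,.515))
# free hook, side view
s=np.load('side0.npz'); Ws=s['W']; i=s['im'].astype(int)
K=Ws[136:156,306:322].reshape(-1,3); k=(K[:,0]<.63)&(K[:,2]>.3); print(K[k][np.argsort(K[k][:,0])])
E
```

```text
loop [[0.5456 0.0968 0.106 ]] mouth [[0.4188 0.1006 0.064 ]]
1022
rim [0.4215 0.1002] 0.001270812084434394
1169 [0.4721 0.0908 0.0626] [0.5354 0.1065 0.1056] yaw -1.2916534801124213 y@.515 0.09824122941263863 elev 30.01511669312866 z@.515 0.09318996936122104
[[0.5608 0.0649 0.3533]
 [0.5633 0.0672 0.3513]
 [0.5634 0.0613 0.3496]
 [0.5638 0.0642 0.3457]
 [0.5645 0.0609 0.3525]
 [0.5661 0.0635 0.3516]
 [0.5692 0.0657 0.3491]
 [0.5716 0.0621 0.3499]
 [0.5763 0.0669 0.3465]
 [0.5766 0.0638 0.3453]
 [0.5855 0.0615 0.3399]
 [0.586  0.0644 0.3402]
 [0.5892 0.0667 0.3376]
 [0.5903 0.0633 0.3398]
 [0.5932 0.0657 0.3375]
 [0.6002 0.067  0.331 ]
 [0.6014 0.0692 0.3556]
 [0.6014 0.0636 0.333 ]
 [0.6019 0.066  0.3583]
 [0.6034 0.0627 0.3559]
 [0.6036 0.0596 0.3549]
 [0.6038 0.0685 0.3612]
 [0.6041 0.0745 0.3585]
 [0.6043 0.035  0.3602]
 [0.6043 0.066  0.3307]
 [0.6046 0.0653 0.3596]
 [0.6047 0.0623 0.3587]
 [0.6049 0.0651 0.3634]
 [0.6057 0.0649 0.3666]
 [0.6057 0.0771 0.3576]
 [0.6058 0.0711 0.3558]
 [0.6059 0.0467 0.3616]
 [0.6061 0.0468 0.3574]
 [0.6062 0.0678 0.3629]
 [0.6063 0.0558 0.3596]
 
[... 643 characters left out ...]
03]
 [0.6088 0.0551 0.3611]
 [0.609  0.0581 0.3576]
 [0.609  0.0703 0.3567]
 [0.609  0.0368 0.3561]
 [0.6095 0.0489 0.3546]
 [0.6098 0.0427 0.3569]
 [0.6099 0.0457 0.3617]
 [0.6099 0.0487 0.3624]
 [0.61   0.073  0.3606]
 [0.61   0.0396 0.3599]
 [0.6101 0.0426 0.3607]
 [0.6103 0.0612 0.3363]
 [0.6106 0.0516 0.3626]
 [0.6106 0.0576 0.3642]
 [0.6107 0.0486 0.3576]
 [0.6112 0.0696 0.3626]
 [0.6121 0.0602 0.3634]
 [0.6122 0.0723 0.3624]
 [0.6125 0.0632 0.3638]
 [0.6133 0.0606 0.3289]
 [0.6135 0.0782 0.3586]
 [0.6135 0.075  0.3618]
 [0.6137 0.0538 0.3602]
 [0.6138 0.0689 0.364 ]
 [0.6144 0.0663 0.3379]
 [0.6147 0.0778 0.3614]
 [0.615  0.0656 0.3621]
 [0.6163 0.0659 0.3317]
 [0.6185 0.0708 0.3601]]
```

Request:
{"api": "send_rows", "payload": {
  "deltas": [100,0,-7,-45,0,100,0,-7,-45,0,100,0,-7,-45,0,100,0,-7,-45,0,100,0,-6,-45,0]
}}

```text
t: 8.65
position: [0.4852, 0.0647, 0.4524]
orientation: [-0.002, 0.001, 1.0, -0.0]
ft_force: [0.4, 0.6, -0.5]
grip_width: 0.088
finger_force: 0.0
```

Request:
{"api": "send_rows", "payload": {
  "deltas": [100,-14,0,-10,0,100,-15,0,-10,0,100,-15,0,0,0,100,0,0,0,0,100,0,0,0,0]
}}

```text
t: 9.15
position: [0.5299, 0.0649, 0.4705]
orientation: [-0.002, 0.001, 1.0, -0.0]
ft_force: [-0.4, -0.4, -0.1]
grip_width: 0.088
finger_force: 0.0
```

```bash
python3 - <<'E' 2>/dev/null
from h import *
o=get_obs(); print(o['t'],o['position'],yawy(o))
im,d,W=cloud('wrist'); np.savez('w3.npz',im=im,W=W)
im2,d,W2=cloud('side'); np.savez('s3.npz',im=im2,W=W2)
save('w3',im)
E
```

```text
9.15 [0.5298577  0.06493293 0.47049867] 89.84267312899337
```

View pics/w3.png

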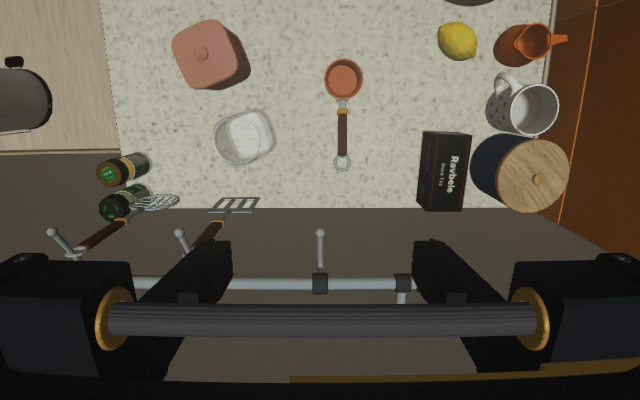

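The free hook's ball tip is at (320,233), its prong runs to (320,272), and the bar is at v≈284.

```bash
python3 - <<'E' 2>/dev/null
from h import *
np.set_printoptions(precision=4,suppress=True,linewidth=150)
z=np.load('w3.npz'); W=z['W']
K=W[225:296,308:334].reshape(-1,3); K=K[(K[:,2]>.3)&(K[:,2]<.4)]; K=K[np.argsort(K[:,0])]
P=K[K[:,0]<.605]
for a in np.arange(.555,.605,.004):
    k=P[(P[:,0]>=a)&(P[:,0]<a+.004)]; 
    if len(k): print(len(k),np.median(k,0),k[:,2].max(),k[:,1].min(),k[:,1].max())
B=W[270:296,270:305].reshape(-1,3); B=B[(B[:,2]>.3)&(B[:,2]<.4)]; print('bar',B.min(0),B.max(0),np.median(B,0)); 
for zz in (.345,.35,.355): print('tip',zz,atz('wrist',[[320,233]],zz))
print('bar px', atz('wrist',[[290,284]],.356))
i=z['im'].astype(int); print(i[275:296,290].sum(1)); print(i[226:280:2,300:340:1].sum(2).argmax(1)+300)
print(i[226:246,320].sum(1))
E
```

```text
24 [0.5621 0.0644 0.3495] 0.3515468862207104 0.061380781282138266 0.06743853028326086
48 [0.5646 0.0644 0.3514] 0.35365950656193157 0.06049261054039863 0.0683065722550496
14 [0.5685 0.0644 0.3501] 0.3523527154594427 0.06133851702822721 0.06655834765170973
21 [0.573  0.0639 0.3467] 0.34774845130021836 0.06212857236399621 0.06655697109431824
18 [0.5769 0.0643 0.3438] 0.34569231704573455 0.06206953682903537 0.06655404344213495
17 [0.581  0.0647 0.3419] 0.3431503941915402 0.06200524675423194 0.06655039449070331
19 [0.5854 0.0638 0.3395] 0.3405091391178446 0.06196859624322483 0.0665460593803955
18 [0.5894 0.0642 0.3373] 0.3389865857779021 0.061882128816065016 0.0665422967263124
17 [0.5935 0.0637 0.3348] 0.336389392920398 0.06182651429309708 0.06653803394334507
15 [0.5969 0.0646 0.3325] 0.33458738583013986 0.06180442729081744 0.06653389437712313
63 [0.6023 0.0646 0.3554] 0.3611078772184008 0.0585166315018749 0.07003461486982152
82 [0.6037 0.0647 0.3591] 0.3628845616335616 0.05754380980436419 0.07093648616149821
bar [0.6049 0.0097 0.3001] [0.6589 0.0508 0.3622] [0.6087 0.0356 0.3595]
tip 0.345 [[0.5679 0.0648 0.345 ]]
tip 0.35 [[0.5658 0.0649 0.35  ]]
tip 0.355 [[0.5638 0.0649 0.355 ]]
bar px [[0.6125 0.0379 0.356 ]]
[212 200 209 271 319 353 376 411 429 431 426 425 422 396 307 216 211 213 207 211 212]
[305 319 319 319 319 319 320 320 320 320 320 320 320 320 320 320 320 320 320 320 320 313 331 338 309 304 339]
[223 225 286 350 396 422 430 439 427 421 384 333 379 380 377 384 377 378 381 382]
```

```bash
python3 - <<'E' 2>/dev/null
from h import *
s=plan([.4215,.1002,.40],88.7,4,100)
s=plan([.4215,.1002,.14],88.7,6,100,s)
s=plan([.4215,.1002,.023],88.7,5,100,s)
print('lift/move'); s=plan([.385,.15,.07],90,6,0,[.4215,.1002,.073,88.7])
E
```

```text
[[100, 27, 9, 18, np.float64(0.01)], [100, 27, 8, 18, np.float64(0.0)], [100, 27, 9, 18, np.float64(0.01)], [100, 28, 8, 18, np.float64(0.0)]] end [0.4211 0.1003 0.3996] 88.7
[[100, 0, 0, 43, np.float64(0.0)], [100, 0, 0, 43, np.float64(0.0)], [100, 0, 0, 43, np.float64(0.0)], [100, 0, 0, 44, np.float64(0.0)], [100, 0, 0, 43, np.float64(0.0)], [100, 0, 0, 44, np.float64(0.0)]] end [0.4211 0.1003 0.1396] 88.7
[[100, 0, 0, 23, np.float64(0.0)], [100, 0, 0, 23, np.float64(0.0)], [100, 0, 0, 24, np.float64(0.0)], [100, 0, 0, 23, np.float64(0.0)], [100, 0, 0, 24, np.float64(0.0)]] end [0.4211 0.1003 0.0226] 88.7
lift/move
[[0, 6, 8, 0, np.float64(-0.0)], [0, 6, 8, 1, np.float64(-0.0)], [0, 6, 8, 0, np.float64(-0.01)], [0, 6, 8, 1, np.float64(-0.0)], [0, 7, 9, 0, np.float64(-0.01)], [0, 6, 8, 1, np.float64(-0.0)]] end [0.3853 0.1498 0.07  ] 89.8
```

Request:
{"api": "send_rows", "payload": {
  "deltas": [100,27,9,18,0.01,100,27,8,18,0,100,27,9,18,0.01,100,28,8,18,0,100,0,0,43,0]
}}

```text
t: 9.75
position: [0.4206, 0.1014, 0.3609]
orientation: [0.004, 0.011, 1.0, 0.001]
ft_force: [1.2, 1.1, -0.2]
grip_width: 0.0883
finger_force: 0.0
```

Request:
{"api": "send_rows", "payload": {
  "deltas": [100,0,0,43,0,100,0,0,43,0,100,0,0,44,0,100,0,0,43,0,100,0,0,44,0]
}}

```text
t: 10.25
position: [0.421, 0.1003, 0.1396]
orientation: [0.0, 0.011, 1.0, 0.0]
ft_force: [1.1, 0.6, -0.5]
grip_width: 0.088
finger_force: 0.0
```

Request:
{"api": "send_rows", "payload": {
  "deltas": [100,0,0,23,0,100,0,0,23,0,100,0,0,24,0,100,0,0,23,0,100,0,0,24,0]
}}

```text
t: 10.75
position: [0.4212, 0.1003, 0.0233]
orientation: [0.0, 0.011, 1.0, 0.0]
ft_force: [0.4, -0.0, -0.1]
grip_width: 0.0879
finger_force: 0.0
```

Request:
{"api": "send_rows", "payload": {
  "deltas": [80,0,0,0,0,72,0,0,0,0,65,0,0,0,0,40,0,0,0,0,0,0,0,0,0]
}}

```text
t: 11.25
position: [0.423, 0.1001, 0.0255]
orientation: [0.001, 0.011, 1.0, -0.0]
ft_force: [-1.1, -3.0, 6.2]
grip_width: 0.0579
finger_force: 30.1
```

Request:
{"api": "send_rows", "payload": {
  "deltas": [0,0,0,0,0,0,0,0,-5,0,0,0,0,-15,0,0,0,0,-15,0,0,0,0,-15,0]
}}

```text
t: 11.75
position: [0.4212, 0.1004, 0.0744]
orientation: [-0.0, 0.011, 1.0, 0.0]
ft_force: [0.5, -0.2, -2.7]
grip_width: 0.0577
finger_force: 29.5
```

Request:
{"api": "send_rows", "payload": {
  "deltas": [0,6,8,0,0,0,6,8,0,0,0,6,8,0,-0.01,0,6,8,0,0,0,7,9,0,-0.01]
}}

```text
t: 12.25
position: [0.3903, 0.1426, 0.0733]
orientation: [-0.001, 0.001, 1.0, -0.0]
ft_force: [-0.1, -0.2, -2.8]
grip_width: 0.058
finger_force: 29.5
```

Request:
{"api": "send_rows", "payload": {
  "deltas": [0,6,8,0,0,0,0,0,15,0,0,0,0,15,0,0,0,0,10,0,0,0,0,5,0]
}}

```text
t: 12.75
position: [0.3846, 0.1499, 0.028]
orientation: [-0.001, 0.001, 1.0, -0.0]
ft_force: [-0.2, 0.2, -2.7]
grip_width: 0.0574
finger_force: 29.5
```

Request:
{"api": "send_rows", "payload": {
  "deltas": [0,0,0,2,0,0,0,0,0,0]
}}

```text
t: 12.95
position: [0.3857, 0.1499, 0.027]
orientation: [-0.0, 0.001, 1.0, -0.0]
ft_force: [-0.6, 1.1, -2.6]
grip_width: 0.0576
finger_force: 29.5
```

Request:
{"api": "send_rows", "payload": {
  "deltas": [0,0,0,2,0,0,0,0,0,0]
}}

```text
t: 13.15
position: [0.3862, 0.1501, 0.0257]
orientation: [0.001, 0.002, 1.0, 0.0]
ft_force: [-1.1, 0.2, 0.1]
grip_width: 0.0579
finger_force: 29.7
```

Request:
{"api": "send_rows", "payload": {
  "deltas": [0,0,0,1,0,0,0,0,0,0]
}}

```text
t: 13.35
position: [0.3865, 0.1501, 0.0256]
orientation: [0.001, 0.001, 1.0, 0.0]
ft_force: [-4.7, -1.3, 10.6]
grip_width: 0.0576
finger_force: 30.6
```

Request:
{"api": "send_rows", "payload": {
  "deltas": [66,0,0,0,0,69,0,0,0,0,75,0,0,0,0,100,0,0,0,0,100,0,0,0,0]
}}

```text
t: 13.85
position: [0.3858, 0.1499, 0.0241]
orientation: [0.0, 0.001, 1.0, 0.0]
ft_force: [-0.6, 0.1, -0.4]
grip_width: 0.0797
finger_force: 0.0
```

Request:
{"api": "send_rows", "payload": {
  "deltas": [100,0,0,-20,0,100,0,0,-40,0,100,0,0,-40,0,100,-30,0,-40,0,100,-35,0,-30,0]
}}

```text
t: 14.35
position: [0.4512, 0.1499, 0.1967]
orientation: [0.001, 0.001, 1.0, 0.0]
ft_force: [1.4, -0.4, 0.2]
grip_width: 0.0882
finger_force: 0.0
```

Request:
{"api": "send_rows", "payload": {
  "deltas": [100,0,0,0,0,100,0,0,0,0]
}}

```text
t: 14.55
position: [0.4512, 0.1497, 0.1945]
orientation: [0.0, 0.002, 1.0, 0.0]
ft_force: [-0.3, -0.4, -0.6]
grip_width: 0.0878
finger_force: 0.0
```

```bash
cat > pot.py <<'E'
from h import *
from scipy.optimize import least_squares
np.set_printoptions(precision=4,suppress=True,linewidth=150)
o=get_obs(); print(o['t'],o['position'],yawy(o))
im,d,W=cloud('wrist'); np.savez('w4.npz',im=im,W=W); save('w4',im); c=im.astype(int)
cop=(c[...,0]>c[...,2]*1.3)
g=(np.abs(W[...,1]-.15)<.05)&(W[...,0]<.55)&(W[...,0]>.34)
P=W[cop&g&(W[...,2]>.06)&(W[...,2]<.072)&(W[...,0]<.42)]
f=least_squares(lambda q:np.hypot(P[:,0]-q[0],P[:,1]-q[1])-.0308,[.386,.15],loss='soft_l1',f_scale=.001); print('rim',len(P),f.x,np.std(f.fun))
H=W[cop&g&(W[...,2]>.07)&(W[...,2]<.118)&(W[...,0]>.435)]
l=np.polyfit(H[:,0],H[:,1],1); l2=np.polyfit(H[:,0],H[:,2],1)
print(len(H),H.min(0),H.max(0),'yaw',np.degrees(np.arctan(l[0])),'y@.484',np.polyval(l,.484),'elev',np.degrees(np.arctan(l2[0])),'ztop@.484',np.polyval(l2,.484))
L=W[g&(W[...,2]>.092)&(W[...,2]<.118)&(W[...,0]>f.x[0]+.112)]; print('loop',len(L),L.min(0),L.max(0))
E
python3 pot.py 2>/dev/null
```

```text
14.55 [0.4512 0.1497 0.1945] 89.80196393900924
rim 1296 [0.3842 0.1511] 0.0012617780635608329
1416 [0.4353 0.144  0.07  ] [0.4999 0.1574 0.1057] yaw -0.45508791533102105 y@.484 0.1505839792298051 elev 29.663643101128823 ztop@.484 0.09670856601924874
loop 526 [0.4962 0.1369 0.0995] [0.5215 0.1632 0.1154]
```

Request:
{"api": "send_rows", "payload": {
  "deltas": [100,-16,0,20,0.005,100,-15,0,30,0,100,0,1,30,0,50,0,0,20,0,50,0,0,12,0]
}}

```text
t: 15.1
position: [0.4772, 0.1497, 0.0778]
orientation: [-0.004, 0.004, 1.0, -0.001]
ft_force: [1.1, 0.0, 0.2]
grip_width: 0.0745
finger_force: 0.0
```

Request:
{"api": "send_rows", "payload": {
  "deltas": [50,0,0,0,0,40,0,0,0,0,30,0,0,0,0,25,0,0,0,0,20,0,0,0,0]
}}

```text
t: 15.6
position: [0.4824, 0.1508, 0.0832]
orientation: [0.001, 0.004, 1.0, 0.0]
ft_force: [0.5, -0.7, -0.6]
grip_width: 0.0343
finger_force: 0.0
```

Request:
{"api": "send_rows", "payload": {
  "deltas": [17,0,0,0,0,15,0,0,0,0]
}}

```text
t: 15.8
position: [0.4818, 0.1506, 0.0824]
orientation: [0.0, 0.004, 1.0, 0.0]
ft_force: [-0.3, 0.3, -0.7]
grip_width: 0.0184
finger_force: 0.0
```

Request:
{"api": "send_rows", "payload": {
  "deltas": [15,0,0,0,0,15,0,0,0,0]
}}

```text
t: 16.0
position: [0.4818, 0.1504, 0.0822]
orientation: [0.0, 0.004, 1.0, -0.0]
ft_force: [0.3, -1.3, 1.2]
grip_width: 0.0136
finger_force: 30.0
```

Request:
{"api": "send_rows", "payload": {
  "deltas": [14,0,0,0,0,14,0,0,0,0]
}}

```text
t: 16.2
position: [0.4818, 0.1504, 0.0822]
orientation: [0.0, 0.004, 1.0, -0.0]
ft_force: [0.4, -1.1, 0.4]
grip_width: 0.0139
finger_force: 30.0
```

Request:
{"api": "send_rows", "payload": {
  "deltas": [12,0,0,0,0,12,0,0,0,0]
}}

```text
t: 16.4
position: [0.4818, 0.1505, 0.0822]
orientation: [0.0, 0.004, 1.0, -0.0]
ft_force: [0.5, -1.4, 1.3]
grip_width: 0.0134
finger_force: 30.0
```

Request:
{"api": "send_rows", "payload": {
  "deltas": [5,0,0,-4,0,5,0,0,-10,0,5,0,0,-20,0,5,0,0,-20,0,5,0,0,-16,0]
}}

```text
t: 16.9
position: [0.4817, 0.1509, 0.1535]
orientation: [0.0, 0.004, 1.0, 0.0]
ft_force: [0.1, -0.6, -2.8]
grip_width: 0.0137
finger_force: 30.0
```

Request:
{"api": "send_rows", "payload": {
  "deltas": [5,0,0,0,0,5,0,0,0,0]
}}

```text
t: 17.1
position: [0.4816, 0.1507, 0.1523]
orientation: [0.0, 0.004, 1.0, 0.0]
ft_force: [-0.2, -0.0, -2.2]
grip_width: 0.0135
finger_force: 30.0
```

```bash
cat > held.py <<'E'
from h import *
np.set_printoptions(precision=4,suppress=True,linewidth=150)
o=get_obs(); p=o['position']; print(o['t'],p,yawy(o),o['ft_force'],o['wrist_torque'],o['grip_width'])
im,d,W=cloud('wrist'); np.savez('w5.npz',im=im,W=W); c=im.astype(int)
g=(np.abs(W[...,1]-p[1])<.012)&(W[...,2]<p[2]+.06)&(W[...,2]>p[2]-.10)&(c[...,0]>c[...,2]*1.25)
H=W[g&(W[...,0]>p[0]-.04)&(W[...,0]<p[0]+.03)&(np.abs(W[...,1]-p[1])<.0075)&(W[...,2]>p[2]-.05)]
l=np.polyfit(H[:,0],H[:,2],1);ly=np.polyfit(H[:,0],H[:,1],1); print('handle',len(H),H.min(0)-p,H.max(0)-p,'elev',np.degrees(np.arctan(l[0])),'yaw',np.degrees(np.arctan(ly[0])))
L=W[(np.abs(W[...,1]-p[1])<.02)&(W[...,0]>p[0]+.012)&(W[...,0]<p[0]+.06)&(W[...,2]>p[2]-.01)&(W[...,2]<p[2]+.06)]; print('loop',len(L),L.min(0)-p,L.max(0)-p, np.median(L,0)-p)
E
python3 held.py; python3 -c "
import cv2;from h import *;z=np.load('w5.npz');save('w5',z['im'][:, 120:520])"
```

```text
17.1 [0.4816 0.1507 0.1523] 89.5517319976346 [-0.1879 -0.0334 -2.1568] [ 0.0026 -0.3716  0.0061] 0.013531515246864313
handle 3624 [-0.04   -0.0074 -0.014 ] [0.0122 0.0075 0.0394] elev 31.457339862500213 yaw -0.3650424610565517
loop 969 [ 0.0122 -0.012   0.0161] [0.0393 0.0146 0.034 ] [0.0335 0.0016 0.0299]
```

View pics/w5.png

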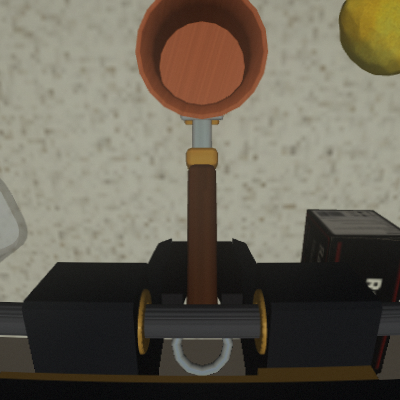

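The pot is held firmly. The handle is at 31° elevation and the loop, at view (203,345), is open and centred between the fingers.

```bash
python3 - <<'E' 2>/dev/null
from h import *
s=plan([.481,.064,.345],89.55,8,5)
s=plan([.5166,.064,.338],89.55,4,5,s)
E
```

```text
[[5, 0, -11, -24, np.float64(-0.0)], [5, 0, -11, -24, np.float64(-0.0)], [5, 0, -11, -24, np.float64(-0.0)], [5, 0, -11, -24, np.float64(-0.0)], [5, 0, -11, -24, np.float64(-0.0)], [5, 0, -10, -25, np.float64(-0.0)], [5, 0, -11, -24, np.float64(-0.0)], [5, -1, -10, -25, np.float64(-0.0)]] end [0.4813 0.0645 0.3454] 89.5
[[5, -9, 0, 2, np.float64(-0.0)], [5, -9, 0, 2, np.float64(-0.0)], [5, -9, 0, 2, np.float64(-0.0)], [5, -8, 0, 1, np.float64(-0.0)]] end [0.5163 0.0642 0.3384] 89.5
```

Request:
{"api": "send_rows", "payload": {
  "deltas": [5,0,-11,-15,0,5,0,-11,-24,0,5,0,-11,-24,0,5,0,-11,-24,0,5,0,-11,-24,0]
}}

```text
t: 17.65
position: [0.4806, 0.0944, 0.2639]
orientation: [-0.001, 0.004, 1.0, -0.0]
ft_force: [0.0, -0.1, -2.2]
grip_width: 0.0136
finger_force: 30.0
```

Request:
{"api": "send_rows", "payload": {
  "deltas": [5,0,-11,-24,0,5,0,-11,-24,0,5,0,-10,-24,0,5,0,0,-10,0,5,0,0,0,0]
}}

```text
t: 18.15
position: [0.4816, 0.0632, 0.3468]
orientation: [0.001, 0.004, 1.0, 0.0]
ft_force: [1.1, -0.0, -2.4]
grip_width: 0.0135
finger_force: 30.0
```

Request:
{"api": "send_rows", "payload": {
  "deltas": [5,-9,0,2,0,5,-9,0,2,0,5,-9,0,2,0,5,-8,0,1,0,5,0,0,0,0]
}}

```text
t: 18.65
position: [0.5167, 0.0634, 0.3367]
orientation: [-0.001, 0.004, 1.0, -0.0]
ft_force: [-0.2, -0.2, -2.6]
grip_width: 0.0141
finger_force: 30.0
```

```bash
python3 held.py; python3 - <<'E' 2>/dev/null
from h import *
z=np.load('w5.npz'); a=z['im'][200:400,220:420]
im2,d,W2=cloud('side'); save('w6',np.hstack([cv2.resize(a,(400,400)),cv2.resize(im2[80:200,270:390],(400,400),interpolation=cv2.INTER_CUBIC)]))
W=z['W']
K=W[(np.abs(W[...,1]-.0645)<.006)&(W[...,2]>.32)&(W[...,2]<.38)&(W[...,0]>.55)]; print(len(K),K[np.argsort(K[:,0])][:12])
E
```

```text
18.65 [0.5167 0.0634 0.3367] 89.5649778594453 [-0.1739 -0.1654 -2.6157] [ 0.0599 -0.2625 -0.0414] 0.014069426117704878
handle 3610 [-0.04   -0.0066 -0.0142] [0.0129 0.0075 0.0382] elev 32.302078213812194 yaw -0.458322503974459
loop 1238 [ 0.012  -0.0123  0.0086] [0.0502 0.0146 0.0348] [0.0344 0.0012 0.0293]
580 [[0.55003021 0.0594689  0.36772509]
 [0.55004109 0.07022202 0.36838144]
 [0.5501585  0.07024939 0.36767659]
 [0.55017225 0.05864105 0.36872668]
 [0.55038502 0.05856251 0.36675527]
 [0.55039517 0.06805825 0.3691324 ]
 [0.5504276  0.07021833 0.36854792]
 [0.55042814 0.06120329 0.36846935]
 [0.55049014 0.06983241 0.36731745]
 [0.55050206 0.0585993  0.36779917]
 [0.55053481 0.05910864 0.37005582]
 [0.55058594 0.07029161 0.36663335]]
```

View pics/w6.png

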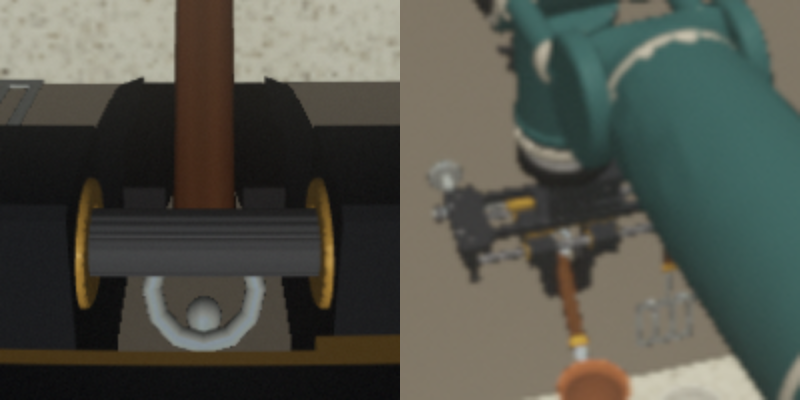

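The ball tip at left view (203,315) shows through the loop, centred sideways. Next I'll check the spindle's height.

```bash
python3 - <<'E' 2>/dev/null
from h import *
np.set_printoptions(precision=4,suppress=True)
z=np.load('w5.npz'); W=z['W']; p=get_obs()['position']
for v in (306,312,318,324,330,336): print(v,W[v,320]-p, W[v,322]-p)
L=W[330:378,288:356].reshape(-1,3); L=L[(L[:,2]>.33)&(L[:,2]<.38)]-p
k=L[:,1]; b=(np.abs(k-.001)<.005)&(L[:,0]<.05)
print('ball?',L[b][:, :].min(0),L[b].max(0)); 
print('finger px',[ (W[v,u]-p) for v,u in ((300,250),(300,390),(296,292),(296,352))])
E
```

```text
306 [-0.0269  0.0011  0.0776] [-0.0266  0.0016  0.0771]
312 [-0.0265  0.0011  0.0793] [-0.0265  0.0016  0.0793]
318 [-0.0256  0.0011  0.0804] [-0.0254  0.0016  0.0801]
324 [-0.0249  0.0011  0.0816] [-0.0246  0.0016  0.0812]
330 [-0.0223  0.0011  0.0804] [-0.0225  0.0016  0.0807]
336 [-0.0214  0.0011  0.0814] [-0.0206  0.0016  0.0804]
ball? [ 0.034  -0.0039  0.0078] [0.05  0.006 0.034]
finger px [array([-0.0343, -0.0132,  0.0861]), array([-0.0333,  0.016 ,  0.0849]), array([-0.0082, -0.0089,  0.0444]), array([-0.0077,  0.0121,  0.0438])]
```

Request:
{"api": "send_rows", "payload": {
  "deltas": [5,-4,0,2,0,5,-4,0,2,0,5,-4,0,3,0,5,-4,0,2,0,5,-4,0,2,0]
}}

```text
t: 19.25
position: [0.5362, 0.0631, 0.3268]
orientation: [-0.0, 0.004, 1.0, 0.0]
ft_force: [0.4, 0.3, -2.2]
grip_width: 0.0132
finger_force: 30.0
```

Request:
{"api": "send_rows", "payload": {
  "deltas": [5,-4,0,3,0,5,-4,0,2,0]
}}

```text
t: 19.45
position: [0.5442, 0.063, 0.3217]
orientation: [-0.0, 0.004, 1.0, -0.0]
ft_force: [-0.2, 0.4, -1.7]
grip_width: 0.0137
finger_force: 30.0
```

Request:
{"api": "send_rows", "payload": {
  "deltas": [5,-4,0,2,0,5,-4,0,3,0]
}}

```text
t: 19.65
position: [0.5524, 0.063, 0.3169]
orientation: [0.0, 0.004, 1.0, 0.0]
ft_force: [0.1, -0.1, -1.9]
grip_width: 0.0139
finger_force: 30.0
```

Request:
{"api": "send_rows", "payload": {
  "deltas": [5,-4,0,2,0,5,-4,0,2,0,5,0,0,0,0]
}}

```text
t: 19.95
position: [0.5604, 0.0629, 0.3126]
orientation: [-0.0, 0.004, 1.0, -0.0]
ft_force: [0.0, 0.7, -2.8]
grip_width: 0.0136
finger_force: 30.0
```

```bash
python3 held.py; python3 - <<'E' 2>/dev/null
from h import *
z=np.load('w5.npz'); a=z['im'][200:400,220:420]
im2,d,W2=cloud('side'); save('w7',np.hstack([cv2.resize(a,(400,400)),cv2.resize(im2[80:200,270:390],(400,400),interpolation=cv2.INTER_CUBIC)]))
E
```

```text
19.95 [0.5604 0.0629 0.3126] 89.55135735791832 [ 0.0494  0.6727 -2.817 ] [-0.0149 -0.3397 -0.0335] 0.013648648194495685
handle 3621 [-0.04   -0.0072 -0.0153] [0.013  0.0075 0.0415] elev 32.65756739747898 yaw -0.570744327925993
loop 1316 [ 0.0121 -0.0123  0.0138] [0.0485 0.0145 0.0349] [0.0335 0.0013 0.029 ]
```

View pics/w7.png

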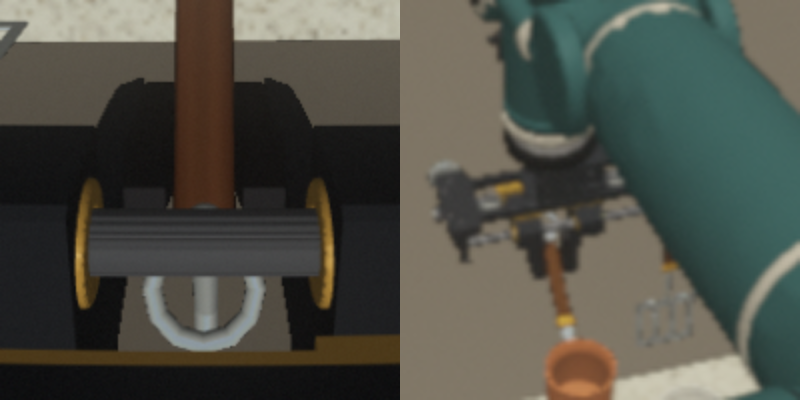

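The loop is threaded, with the prong passing through it at left view (205,290). Now I'll lower it onto the prong and pivot the pot down in the grip.

Request:
{"api": "send_rows", "payload": {
  "deltas": [5,0,0,2,0,5,1,0,2,0,5,1,0,1,0,5,0,0,0,0]
}}

```text
t: 20.45
position: [0.5575, 0.063, 0.3078]
orientation: [-0.0, 0.004, 1.0, -0.0]
ft_force: [-0.7, -0.5, -2.2]
grip_width: 0.0138
finger_force: 30.0
```

Request:
{"api": "send_rows", "payload": {
  "deltas": [5,-1,0,2,0,5,-1,0,2,0,5,0,0,0,0]
}}

```text
t: 20.75
position: [0.56, 0.0629, 0.3037]
orientation: [-0.0, 0.004, 1.0, -0.0]
ft_force: [0.3, 0.6, -2.1]
grip_width: 0.0135
finger_force: 30.0
```

```bash
python3 held.py
```

```text
20.75 [0.56   0.0629 0.3037] 89.5536427024299 [ 0.3321  0.5858 -2.0994] [ 0.0982 -0.4016 -0.0107] 0.013483926041229556
handle 3633 [-0.04   -0.0074 -0.0153] [0.0124 0.0075 0.0439] elev 32.594627701090786 yaw -0.5717358074919608
loop 1308 [ 0.012  -0.0123  0.0156] [0.0395 0.0147 0.0437] [0.0316 0.0013 0.0313]
```

Request:
{"api": "send_rows", "payload": {
  "deltas": [5,0,0,1,0,5,-1,0,1,0,5,0,0,0,0]
}}

```text
t: 21.1
position: [0.5614, 0.063, 0.3025]
orientation: [0.001, 0.004, 1.0, 0.0]
ft_force: [1.0, -0.6, -0.2]
grip_width: 0.0141
finger_force: 30.0
```

Request:
{"api": "send_rows", "payload": {
  "deltas": [5,-1,0,1,0,5,0,0,1,0,5,0,0,0,0]
}}

```text
t: 21.4
position: [0.5627, 0.063, 0.3006]
orientation: [0.001, 0.004, 1.0, 0.0]
ft_force: [2.8, 0.6, 0.6]
grip_width: 0.0136
finger_force: 30.0
```

Request:
{"api": "send_rows", "payload": {
  "deltas": [5,-1,0,1,0,5,-1,0,1,0,5,0,0,0,0]
}}

```text
t: 21.7
position: [0.5643, 0.0629, 0.2981]
orientation: [0.0, 0.004, 1.0, 0.0]
ft_force: [1.5, -0.5, 1.2]
grip_width: 0.0137
finger_force: 30.0
```

```bash
python3 held.py
```

```text
21.7 [0.5643 0.0629 0.2981] 89.55218290089198 [ 1.5465 -0.5361  1.1898] [ 0.1257 -0.7168  0.0039] 0.013720018192183471
handle 3694 [-0.04   -0.0072 -0.0264] [0.0116 0.0075 0.0443] elev 39.2744976550192 yaw -0.4848418219722463
loop 1299 [ 0.0121 -0.0121  0.0266] [0.0353 0.0146 0.0468] [0.029  0.0016 0.0351]
```

Request:
{"api": "send_rows", "payload": {
  "deltas": [15.4,0,0,0,0]
}}

```text
t: 21.85
position: [0.5642, 0.0629, 0.2981]
orientation: [0.0, 0.004, 1.0, 0.0]
ft_force: [2.5, -0.4, 0.7]
grip_width: 0.014
finger_force: 30.0
```

Request:
{"api": "send_rows", "payload": {
  "deltas": [15.7,0,0,0,0]
}}

```text
t: 21.95
position: [0.5637, 0.0629, 0.2977]
orientation: [-0.0, 0.004, 1.0, -0.0]
ft_force: [1.0, -1.2, -1.7]
grip_width: 0.0137
finger_force: 7.2
```

Request:
{"api": "send_rows", "payload": {
  "deltas": [15.9,0,0,0,0,12,0,0,0,0]
}}

```text
t: 22.15
position: [0.5642, 0.0629, 0.2975]
orientation: [0.0, 0.004, 1.0, -0.0]
ft_force: [2.5, 0.8, -0.6]
grip_width: 0.012
finger_force: 30.6
```

```bash
python3 held.py
```

```text
22.15 [0.5642 0.0629 0.2975] 89.55245194774888 [ 2.513   0.8046 -0.5979] [ 0.1634 -0.6495 -0.0174] 0.012029514597073495
handle 2352 [-0.0105 -0.0074 -0.05  ] [0.0121 0.0075 0.0436] elev 68.32763273468329 yaw 12.228113983466221
loop 1162 [ 0.0121 -0.0118  0.016 ] [0.0429 0.0145 0.0498] [0.0166 0.0016 0.0444]
```

```bash
cat > bins.py <<'E'
from h import *
np.set_printoptions(precision=4,suppress=True,linewidth=150)
o=get_obs(); p=o['position']; print(o['t'],p,o['ft_force'],o['grip_width'],o['finger_force'])
im,d,W=cloud('wrist'); c=im.astype(int)
m=(np.abs(W[...,1]-.0645)<.04)&(c[...,0]>c[...,2]*1.25)&(W[...,2]<.34)&(W[...,2]>.10)
P=W[m]
for z in np.arange(.14,.33,.012):
    k=P[(P[:,2]>=z)&(P[:,2]<z+.012)]
    if len(k)>5: print('%.3f'%(z+.006),len(k),'x %.4f %.4f y %.4f %.4f'%(k[:,0].min(),np.median(k[:,0]),np.median(k[:,1]),np.ptp(k[:,1])))
E
python3 bins.py
```

```text
22.2 [0.5639 0.0629 0.2977] [ 0.8972 -0.113  -2.8012] 0.012091421520023413 30.06608761170355
0.146 126 x 0.5535 0.5576 y 0.0647 0.0262
0.158 1049 x 0.5397 0.5579 y 0.0638 0.0454
0.170 757 x 0.5284 0.5395 y 0.0640 0.0498
0.182 1051 x 0.5093 0.5252 y 0.0641 0.0570
0.194 1375 x 0.5099 0.5256 y 0.0702 0.0589
0.206 1036 x 0.5216 0.5556 y 0.0743 0.0619
0.218 667 x 0.5311 0.5537 y 0.0673 0.0608
0.230 351 x 0.5415 0.5494 y 0.0646 0.0474
0.242 106 x 0.5577 0.6095 y 0.0626 0.0541
0.254 394 x 0.5578 0.5609 y 0.0639 0.0542
0.266 464 x 0.5605 0.5640 y 0.0627 0.0541
0.278 425 x 0.5630 0.5656 y 0.0639 0.0525
0.290 374 x 0.5654 0.5676 y 0.0644 0.0132
0.302 642 x 0.5524 0.5693 y 0.0644 0.0346
0.314 730 x 0.5523 0.5718 y 0.0643 0.0386
0.326 94 x 0.5537 0.5549 y 0.0645 0.0292
```

Request:
{"api": "send_rows", "payload": {
  "deltas": [13.1,0,0,0,0]
}}

```text
t: 22.35
position: [0.5629, 0.0628, 0.2972]
orientation: [-0.002, 0.004, 1.0, -0.0]
ft_force: [-0.0, 0.6, -2.6]
grip_width: 0.0122
finger_force: 30.0
```

Request:
{"api": "send_rows", "payload": {
  "deltas": [13.4,0,0,0,0]
}}

```text
t: 22.45
position: [0.5634, 0.0629, 0.2974]
orientation: [-0.001, 0.004, 1.0, -0.0]
ft_force: [1.0, 0.5, -2.8]
grip_width: 0.0122
finger_force: 30.0
```

Request:
{"api": "send_rows", "payload": {
  "deltas": [13.6,0,0,0,0]
}}

```text
t: 22.55
position: [0.5636, 0.0629, 0.2976]
orientation: [-0.0, 0.004, 1.0, -0.0]
ft_force: [0.4, -0.4, -2.9]
grip_width: 0.0124
finger_force: 29.0
```

```bash
python3 bins.py | egrep "^22|^0.2[5-9]|^0.3"
```

```text
22.55 [0.5636 0.0629 0.2976] [ 0.4168 -0.4082 -2.8839] 0.01236223877233076 29.006007313728333
0.254 406 x 0.5540 0.5577 y 0.0639 0.0538
0.266 434 x 0.5579 0.5610 y 0.0639 0.0546
0.278 432 x 0.5608 0.5639 y 0.0639 0.0527
0.290 419 x 0.5636 0.5665 y 0.0644 0.0132
0.302 659 x 0.5521 0.5688 y 0.0644 0.0344
0.314 685 x 0.5532 0.5720 y 0.0643 0.0418
0.326 90 x 0.5534 0.5543 y 0.0656 0.0297
```

Request:
{"api": "send_rows", "payload": {
  "deltas": [12,0,0,1,0,12,0,0,0,0]
}}

```text
t: 22.8
position: [0.564, 0.0629, 0.297]
orientation: [0.0, 0.004, 1.0, -0.0]
ft_force: [1.0, 0.5, -1.4]
grip_width: 0.0126
finger_force: 30.0
```

Request:
{"api": "send_rows", "payload": {
  "deltas": [12,0,0,1,0,12,0,0,0,0]
}}

```text
t: 23.0
position: [0.5644, 0.0629, 0.2966]
orientation: [0.001, 0.004, 1.0, 0.0]
ft_force: [0.5, 0.6, -0.2]
grip_width: 0.0124
finger_force: 30.0
```

```bash
python3 bins.py | egrep "^2[23]|^0.2[5-9]|^0.3"; python3 - <<'E' 2>/dev/null
from h import *
im,d,W=cloud('wrist'); im2,d,W2=cloud('side'); sc,_,_=cloud('scene')
save('w8',np.vstack([np.hstack([cv2.resize(im[200:400,220:420],(400,400)),cv2.resize(im2[80:200,270:390],(400,400),interpolation=cv2.INTER_CUBIC)]),np.hstack([cv2.resize(im[20:220,220:420],(200,200)),cv2.resize(sc[120:220,260:460],(400,200),interpolation=cv2.INTER_CUBIC),np.zeros((200,200,3),np.uint8)])]))
E
```

```text
23.0 [0.5644 0.0629 0.2966] [ 0.545   0.6164 -0.186 ] 0.012418203565766915 29.9971604347229
0.254 409 x 0.5547 0.5582 y 0.0645 0.0537
0.266 421 x 0.5580 0.5616 y 0.0639 0.0540
0.278 456 x 0.5615 0.5647 y 0.0639 0.0525
0.290 422 x 0.5548 0.5674 y 0.0644 0.0202
0.302 653 x 0.5528 0.5700 y 0.0644 0.0361
0.314 625 x 0.5539 0.5730 y 0.0643 0.0282
0.326 49 x 0.5542 0.5549 y 0.0632 0.0278
```

Request:
{"api": "send_rows", "payload": {
  "deltas": [12,-1,0,0,0,12,-1,0,0,0,12,-1,0,0,0,12,0,0,0,0]
}}

```text
t: 23.6
position: [0.5667, 0.0629, 0.2954]
orientation: [-0.001, 0.004, 1.0, -0.0]
ft_force: [0.9, -0.6, -1.4]
grip_width: 0.0122
finger_force: 30.0
```

```bash
python3 bins.py | egrep "^2[23]|^0.2[5-9]|^0.3"
```

```text
23.6 [0.5667 0.0629 0.2954] [ 0.908  -0.5929 -1.4067] 0.012220747930104966 29.998060762882233
0.254 420 x 0.5564 0.5603 y 0.0639 0.0535
0.266 431 x 0.5603 0.5639 y 0.0633 0.0526
0.278 477 x 0.5634 0.5671 y 0.0639 0.0519
0.290 455 x 0.5555 0.5697 y 0.0644 0.0281
0.302 633 x 0.5554 0.5727 y 0.0648 0.0367
0.314 543 x 0.5556 0.5756 y 0.0643 0.0353
0.326 35 x 0.5553 0.5572 y 0.0671 0.0315
```

Request:
{"api": "send_rows", "payload": {
  "deltas": [13.7,0,0,0,0,13.8,0,0,0,0]
}}

```text
t: 23.85
position: [0.5667, 0.0629, 0.2956]
orientation: [-0.0, 0.004, 1.0, -0.0]
ft_force: [1.0, 0.0, -2.1]
grip_width: 0.0128
finger_force: 26.1
```

Request:
{"api": "send_rows", "payload": {
  "deltas": [13.9,0,0,0,0,13.9,0,0,0,0]
}}

```text
t: 24.05
position: [0.5668, 0.0629, 0.2959]
orientation: [-0.0, 0.004, 1.0, -0.0]
ft_force: [-0.4, 0.3, -2.1]
grip_width: 0.012
finger_force: 25.0
```

Request:
{"api": "send_rows", "payload": {
  "deltas": [14,0,0,0,0,14,0,0,0,0]
}}

```text
t: 24.25
position: [0.5669, 0.0629, 0.2961]
orientation: [-0.0, 0.004, 1.0, 0.0]
ft_force: [0.0, -0.1, -2.8]
grip_width: 0.0125
finger_force: 23.7
```

```bash
python3 bins.py | egrep "^2[234]|^0.2[5-9]|^0.3"
```

```text
24.25 [0.5669 0.0629 0.2961] [ 0.0133 -0.051  -2.7849] 0.012485316944169076 23.6988428235054
0.254 423 x 0.5568 0.5606 y 0.0645 0.0534
0.266 410 x 0.5609 0.5639 y 0.0636 0.0538
0.278 489 x 0.5635 0.5673 y 0.0639 0.0531
0.290 436 x 0.5571 0.5700 y 0.0639 0.0239
0.302 661 x 0.5554 0.5728 y 0.0644 0.0376
0.314 572 x 0.5567 0.5757 y 0.0643 0.0281
0.326 43 x 0.5566 0.5576 y 0.0671 0.0277
```

Request:
{"api": "send_rows", "payload": {
  "deltas": [14.4,0,0,1,0,14.7,0,0,0,0,15,0,0,0,0]
}}

```text
t: 24.6
position: [0.567, 0.0629, 0.2953]
orientation: [0.0, 0.004, 1.0, 0.0]
ft_force: [0.1, -0.5, -1.4]
grip_width: 0.0133
finger_force: 11.2
```

Request:
{"api": "send_rows", "payload": {
  "deltas": [15.1,0,0,0,0,15.2,0,0,0,0]
}}

```text
t: 24.8
position: [0.5671, 0.0629, 0.2952]
orientation: [0.0, 0.004, 1.0, 0.0]
ft_force: [0.2, 0.3, -0.8]
grip_width: 0.0135
finger_force: 8.7
```

Request:
{"api": "send_rows", "payload": {
  "deltas": [15.3,0,0,0,0,15.3,0,0,0,0]
}}

```text
t: 25.0
position: [0.5671, 0.0629, 0.2952]
orientation: [0.0, 0.004, 1.0, 0.0]
ft_force: [0.6, 1.1, -1.9]
grip_width: 0.0139
finger_force: 7.4
```

```bash
python3 bins.py | egrep "^2[2345]|^0.2[5-9]|^0.3"
```

```text
25.0 [0.5671 0.0629 0.2952] [ 0.6389  1.1132 -1.9094] 0.013945917716044785 7.3816777020692825
0.254 450 x 0.5568 0.5613 y 0.0645 0.0556
0.266 427 x 0.5613 0.5645 y 0.0645 0.0553
0.278 484 x 0.5645 0.5677 y 0.0639 0.0545
0.290 483 x 0.5570 0.5704 y 0.0639 0.0273
0.302 697 x 0.5561 0.5732 y 0.0643 0.0289
0.314 561 x 0.5561 0.5758 y 0.0643 0.0434
0.326 27 x 0.5571 0.5576 y 0.0729 0.0277
```

Continuing in finer steps.

Request:
{"api": "send_rows", "payload": {
  "deltas": [15.4,0,0,0,0,15.4,0,0,0,0]
}}

```text
t: 25.25
position: [0.567, 0.0629, 0.2951]
orientation: [0.0, 0.004, 1.0, 0.0]
ft_force: [0.6, 0.7, -1.0]
grip_width: 0.0136
finger_force: 6.1
```

Request:
{"api": "send_rows", "payload": {
  "deltas": [15.5,0,0,0,0,15.5,0,0,0,0,15.5,0,0,0,0]
}}

```text
t: 25.55
position: [0.5671, 0.0629, 0.2952]
orientation: [0.0, 0.004, 1.0, 0.0]
ft_force: [0.2, 0.3, -1.1]
grip_width: 0.0138
finger_force: 4.8
```

Request:
{"api": "send_rows", "payload": {
  "deltas": [15.6,0,0,0,0,15.6,0,0,0,0,15.6,0,0,0,0]
}}

```text
t: 25.85
position: [0.567, 0.0629, 0.2952]
orientation: [0.0, 0.004, 1.0, 0.0]
ft_force: [1.5, 0.6, -1.4]
grip_width: 0.0134
finger_force: 3.6
```

```bash
python3 bins.py | egrep "^2[2345]|^0.2[5-9]|^0.3"
```

```text
25.85 [0.567  0.0629 0.2952] [ 1.5484  0.5652 -1.4491] 0.013384002644487303 3.5680387169122696
0.254 432 x 0.5577 0.5614 y 0.0651 0.0564
0.266 439 x 0.5610 0.5647 y 0.0645 0.0559
0.278 470 x 0.5647 0.5677 y 0.0639 0.0554
0.290 505 x 0.5559 0.5704 y 0.0644 0.0292
0.302 722 x 0.5555 0.5733 y 0.0644 0.0361
0.314 568 x 0.5555 0.5758 y 0.0647 0.0370
0.326 38 x 0.5568 0.5575 y 0.0669 0.0300
```

Request:
{"api": "send_rows", "payload": {
  "deltas": [15.65,0,0,0,0,15.65,0,0,0,0,15.7,0,0,0,0,15.7,0,0,0,0]
}}

```text
t: 26.3
position: [0.567, 0.0629, 0.2951]
orientation: [0.0, 0.004, 1.0, -0.0]
ft_force: [0.9, 0.3, 0.8]
grip_width: 0.0139
finger_force: 2.3
```

Request:
{"api": "send_rows", "payload": {
  "deltas": [15.74,0,0,0,0,15.74,0,0,0,0,15.74,0,0,0,0]
}}

```text
t: 26.6
position: [0.567, 0.0629, 0.2951]
orientation: [0.0, 0.004, 1.0, 0.0]
ft_force: [0.9, 0.1, -0.2]
grip_width: 0.0137
finger_force: 1.8
```

Request:
{"api": "send_rows", "payload": {
  "deltas": [15.78,0,0,0,0,15.78,0,0,0,0,15.78,0,0,0,0]
}}

```text
t: 26.9
position: [0.567, 0.0629, 0.2951]
orientation: [0.0, 0.004, 1.0, 0.0]
ft_force: [1.9, -0.0, 0.5]
grip_width: 0.0135
finger_force: 1.3
```

```bash
python3 bins.py | egrep "^2[23456]|^0.2[5-9]|^0.3"
```

```text
26.9 [0.567  0.0629 0.2951] [ 1.9164 -0.0442  0.5174] 0.013455135941509506 1.298011802136898
0.254 445 x 0.5580 0.5615 y 0.0651 0.0564
0.266 442 x 0.5611 0.5648 y 0.0645 0.0565
0.278 480 x 0.5647 0.5678 y 0.0639 0.0554
0.290 502 x 0.5561 0.5704 y 0.0644 0.0307
0.302 725 x 0.5555 0.5733 y 0.0648 0.0398
0.314 552 x 0.5561 0.5759 y 0.0647 0.0366
0.326 42 x 0.5563 0.5576 y 0.0725 0.0304
```

Nearly no grip and weight on the hook. Continuing in 0.02 % steps.

Request:
{"api": "send_rows", "payload": {
  "deltas": [15.8,0,0,0,0,15.8,0,0,0,0,15.82,0,0,0,0,15.82,0,0,0,0]
}}

```text
t: 27.35
position: [0.5666, 0.0629, 0.295]
orientation: [-0.0, 0.004, 1.0, 0.0]
ft_force: [-0.6, 0.3, -0.8]
grip_width: 0.0139
finger_force: 0.0
```

Request:
{"api": "send_rows", "payload": {
  "deltas": [15.84,0,0,0,0,15.84,0,0,0,0,15.84,0,0,0,0]
}}

```text
t: 27.65
position: [0.5668, 0.0629, 0.295]
orientation: [-0.0, 0.004, 1.0, 0.0]
ft_force: [-0.5, -0.5, 0.4]
grip_width: 0.0137
finger_force: 0.0
```

Request:
{"api": "send_rows", "payload": {
  "deltas": [15.86,0,0,0,0,15.86,0,0,0,0,15.86,0,0,0,0,15.86,0,0,0,0]
}}

```text
t: 28.05
position: [0.5669, 0.0629, 0.2951]
orientation: [-0.0, 0.004, 1.0, 0.0]
ft_force: [0.7, 0.0, 0.0]
grip_width: 0.0139
finger_force: 0.0
```

```bash
python3 bins.py | egrep "^2[23456789]|^0.2[5-9]|^0.3"
```

```text
28.05 [0.5669 0.0629 0.2951] [0.6581 0.0026 0.0184] 0.013853203720204137 0.0
0.254 423 x 0.5797 0.5829 y 0.0638 0.0566
0.266 455 x 0.5816 0.5844 y 0.0637 0.0567
0.278 436 x 0.5834 0.5860 y 0.0637 0.0556
0.290 474 x 0.5561 0.5873 y 0.0638 0.0297
0.302 609 x 0.5553 0.5574 y 0.0657 0.0407
0.314 493 x 0.5554 0.5574 y 0.0713 0.0437
0.326 205 x 0.5556 0.5574 y 0.0733 0.0308
```

```bash
cat > sw.py <<'E'
from h import *
for i in range(14):
    o=get_obs(); im,d,W=cloud('wrist'); c=im.astype(int)
    P=W[(np.abs(W[...,1]-.0645)<.006)&(c[...,0]>c[...,2]*1.25)&(W[...,0]>.56)]
    a=[np.median(P[(abs(P[:,2]-z)<.005)][:,0]) for z in (.245,.285)]; print('%.2f'%o['t'],np.round(a,4),round(np.degrees(np.arctan2(.04,a[1]-a[0])),1))
E
python3 sw.py 2>/dev/null
```

```text
28.10 [0.5806 0.5871] 80.9
28.15 [0.5824 0.588 ] 82.1
28.20 [0.5853 0.5894] 84.1
28.25 [0.5886 0.5911] 86.4
28.30 [0.5918 0.5927] 88.7
28.35 [0.5946 0.5941] 90.7
28.40 [0.5964 0.5952] 91.8
28.45 [0.5971 0.5956] 92.2
28.50 [0.5966 0.5952] 91.9
28.55 [0.5949 0.5943] 90.8
28.60 [0.5924 0.593 ] 89.1
28.65 [0.5892 0.5914] 86.8
28.70 [0.5862 0.5899] 84.6
28.75 [0.5834 0.5885] 82.8
```

Request:
{"api": "send_rows", "payload": {
  "deltas": [18,0,0,0,0,20,0,0,0,0,24,0,0,0,0,30,0,0,0,0,36,0,0,0,0]
}}

```text
t: 29.3
position: [0.5669, 0.0629, 0.295]
orientation: [-0.0, 0.004, 1.0, -0.0]
ft_force: [0.3, -0.3, 0.1]
grip_width: 0.031
finger_force: 0.0
```

Request:
{"api": "send_rows", "payload": {
  "deltas": [36,0,0,0,0,36,0,0,0,0,36,0,0,0,0,36,0,0,0,0,36,0,0,0,0]
}}

```text
t: 29.8
position: [0.5669, 0.0629, 0.295]
orientation: [-0.0, 0.004, 1.0, 0.0]
ft_force: [-0.1, -0.5, -0.1]
grip_width: 0.0318
finger_force: 0.0
```

```bash
python3 sw.py 2>/dev/null
```

```text
29.80 [0.586  0.5898] 84.5
29.85 [0.5886 0.5911] 86.4
29.90 [0.5911 0.5924] 88.2
29.95 [0.5933 0.5936] 89.7
30.00 [0.5948 0.5943] 90.8
30.05 [0.5954 0.5946] 91.1
30.10 [0.595  0.5944] 90.7
30.15 [0.5936 0.5937] 89.9
30.20 [0.5916 0.5927] 88.5
30.25 [0.5892 0.5914] 86.8
30.30 [0.5869 0.5902] 85.2
30.35 [0.5846 0.5892] 83.6
30.40 [0.5833 0.5884] 82.7
30.45 [0.5826 0.5881] 82.2
```

Request:
{"api": "send_rows", "payload": {
  "deltas": [36,3,0,0,0,36,5,0,0,0,36,8,0,-2,0,36,8,0,-8,0,36,8,0,-10,0]
}}

```text
t: 31.0
position: [0.5338, 0.0631, 0.3155]
orientation: [-0.0, 0.004, 1.0, -0.0]
ft_force: [-0.2, 0.0, -0.2]
grip_width: 0.0317
finger_force: 0.0
```

Request:
{"api": "send_rows", "payload": {
  "deltas": [36,8,0,-15,0,36,8,0,-20,0,36,10,0,-25,0,36,15,0,-25,0,36,20,0,-20,0]
}}

```text
t: 31.5
position: [0.4736, 0.0636, 0.4232]
orientation: [0.002, 0.004, 1.0, 0.0]
ft_force: [0.8, 0.7, -0.0]
grip_width: 0.0316
finger_force: 0.0
```

Request:
{"api": "send_rows", "payload": {
  "deltas": [36,20,0,-10,0,36,0,0,0,0,36,0,0,0,0,36,0,0,0,0,36,0,0,0,0]
}}

```text
t: 32.0
position: [0.4541, 0.0637, 0.4291]
orientation: [-0.001, 0.004, 1.0, -0.0]
ft_force: [0.5, -0.8, -0.2]
grip_width: 0.0316
finger_force: 0.0
```

```bash
python3 - <<'E' 2>/dev/null
from h import *
np.set_printoptions(precision=3,suppress=True)
o=get_obs(); print(o['t'],o['position'])
im,d,W=cloud('wrist'); im2,d,W2=cloud('side')
save('w9',np.hstack([cv2.resize(im,(512,320)),cv2.resize(im2[80:240,260:404],(288,320),interpolation=cv2.INTER_CUBIC)]))
E
```

```text
32.0 [0.454 0.064 0.429]
```

View pics/w9.png

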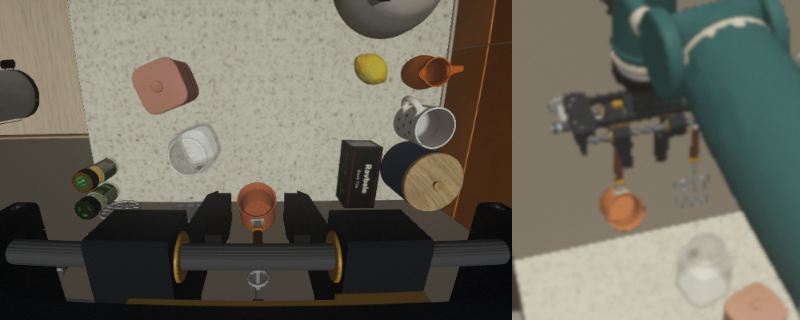

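The pot hangs on the free hook, with its loop at wrist view (258,280) and its drum at (257,205). The jar, tin and other items are where they were. A small residual swing remains, so I'll let it die out before handing in.

```bash
cat > sw2.py <<'E'
from h import *
import sys
r=[]
for i in range(int(sys.argv[1])):
    o=get_obs(); im,d,W=cloud('wrist'); c=im.astype(int)
    P=W[(np.abs(W[...,1]-.0645)<.03)&(c[...,0]>c[...,2]*1.3)&(W[...,2]>.14)&(W[...,2]<.25)&(W[...,0]>.47)]
    r.append((P[:,0].mean(),P[:,2].mean()))
r=np.array(r)*1000; print(o['t'],np.round(r[:,0],1),np.ptp(r,axis=0))
E
python3 sw2.py 16
```

```text
32.85 [578.9 580.6 582.5 585.2 588.2 590.3 592.  592.6 592.2 590.9 588.6 586.1
 583.8 581.8 580.4 580. ] [13.68023747  0.74131891]
```

Request:
{"api": "send_rows", "payload": {
  "deltas": [36,0,0,0,0,36,0,0,0,0,36,0,0,0,0,36,0,0,0,0,36,0,0,0,0]
}}

```text
t: 33.4
position: [0.454, 0.0638, 0.43]
orientation: [-0.0, 0.004, 1.0, 0.0]
ft_force: [-0.2, -0.1, 0.7]
grip_width: 0.0317
finger_force: 0.0
```

Request:
{"api": "send_rows", "payload": {
  "deltas": [36,0,0,0,0,36,0,0,0,0,36,0,0,0,0,36,0,0,0,0,36,0,0,0,0]
}}

```text
t: 33.9
position: [0.4539, 0.0638, 0.4301]
orientation: [0.0, 0.004, 1.0, 0.0]
ft_force: [0.3, -0.2, 0.1]
grip_width: 0.0316
finger_force: 0.0
```

Request:
{"api": "send_rows", "payload": {
  "deltas": [36,0,0,0,0,36,0,0,0,0,36,0,0,0,0,36,0,0,0,0,36,0,0,0,0]
}}

```text
t: 34.4
position: [0.4539, 0.0638, 0.4301]
orientation: [-0.0, 0.004, 1.0, 0.0]
ft_force: [-0.2, -0.5, -0.5]
grip_width: 0.0319
finger_force: 0.0
```

Request:
{"api": "send_rows", "payload": {
  "deltas": [36,0,0,0,0,36,0,0,0,0,36,0,0,0,0,36,0,0,0,0,36,0,0,0,0]
}}

```text
t: 34.9
position: [0.4539, 0.0638, 0.4301]
orientation: [0.0, 0.004, 1.0, 0.0]
ft_force: [0.3, 0.5, 0.1]
grip_width: 0.0319
finger_force: 0.0
```

Request:
{"api": "send_rows", "payload": {
  "deltas": [36,0,0,0,0,36,0,0,0,0,36,0,0,0,0,36,0,0,0,0,36,0,0,0,0]
}}

```text
t: 35.4
position: [0.4539, 0.0637, 0.43]
orientation: [-0.0, 0.004, 1.0, -0.0]
ft_force: [-0.5, 0.5, -0.8]
grip_width: 0.0315
finger_force: 0.0
```

Request:
{"api": "send_rows", "payload": {
  "deltas": [36,0,0,0,0,36,0,0,0,0,36,0,0,0,0,36,0,0,0,0,36,0,0,0,0]
}}

```text
t: 35.9
position: [0.4539, 0.0638, 0.4301]
orientation: [-0.0, 0.004, 1.0, 0.0]
ft_force: [0.1, 0.6, 0.2]
grip_width: 0.0314
finger_force: 0.0
```

Request:
{"api": "send_rows", "payload": {
  "deltas": [36,0,0,0,0,36,0,0,0,0,36,0,0,0,0,36,0,0,0,0,36,0,0,0,0]
}}

```text
t: 36.4
position: [0.4539, 0.0637, 0.4301]
orientation: [0.0, 0.004, 1.0, -0.0]
ft_force: [-0.1, 0.8, 0.2]
grip_width: 0.0321
finger_force: 0.0
```

Request:
{"api": "send_rows", "payload": {
  "deltas": [36,0,0,0,0,36,0,0,0,0,36,0,0,0,0,36,0,0,0,0,36,0,0,0,0]
}}

```text
t: 36.9
position: [0.4539, 0.0638, 0.4301]
orientation: [0.0, 0.004, 1.0, 0.0]
ft_force: [0.8, 0.2, -0.2]
grip_width: 0.0313
finger_force: 0.0
```

Request:
{"api": "send_rows", "payload": {
  "deltas": [36,0,0,0,0,36,0,0,0,0,36,0,0,0,0,36,0,0,0,0,36,0,0,0,0]
}}

```text
t: 37.4
position: [0.4539, 0.0637, 0.4301]
orientation: [0.0, 0.004, 1.0, -0.0]
ft_force: [0.5, -0.2, -0.4]
grip_width: 0.0316
finger_force: 0.0
```

Request:
{"api": "send_rows", "payload": {
  "deltas": [36,0,0,0,0,36,0,0,0,0,36,0,0,0,0,36,0,0,0,0,36,0,0,0,0]
}}

```text
t: 37.9
position: [0.454, 0.0637, 0.4301]
orientation: [0.0, 0.004, 1.0, 0.0]
ft_force: [0.3, 0.0, -0.3]
grip_width: 0.0314
finger_force: 0.0
```

```bash
python3 sw2.py 16
```

```text
38.65 [585.6 585.4 585.5 585.5 585.6 585.5 585.6 585.4 585.5 585.5 585.4 585.6
 585.5 585.5 585.5 585.3] [0.24466836 0.17147272]
```

The pot is fully still, so I'm handing in.

```bash
python3 -c "
from bench import sign_off; print(sign_off())"
```

```text
the job is handed in; nothing more can be done
None
```

The pot hangs by its loop on the free hook and is now still; it swung about 6 degrees each way when I let go and took up to 10 s to settle before I handed in at 38.7 s, and the jar, tin and other items looked unmoved in the last picture.

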